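Load ring cores into the degaussing pot and power it

TASK

Using the scoop, without touching the ring cores with the gripper, move every ring core from the white tray into the degaussing pot. Then lay the scoop back on its mat, upright on its flat underside, set the supply's voltage knob so that its pointer is on the long mark, and only then push the output lever fully over to on. Leave the other things on the desk where they are.

Things in the scene. Friction and masses are not known exactly. Their poses are not given: they have to be found in the camera images.
- tray: White fixed parts tray with two lanes side by side, origin at the middle of its underside, x along the lanes, roughly away from the robot. Each lane: floor 210 long (x) by 74 wide, centre lines at y = +-40, floor top 5 above the table. Outer walls 5 thick, rim 48 above the table; dividing wall 6 thick, top 41; the end walls start at x = +-105 on the floor and lean outwards by 0.12 rad.
- pot: Fixed round degaussing pot, open at the top, origin at the middle of its underside: outside diameter 124, wall 6 (inside diameter about 108), rim 60 above the table, inside floor 6 above the table.
- mat_mid (a point): Middle of the upper face of the scoop's flat dark fixed rubber mat, 140 (x) by 120 (y), 2 thick.
- scoop: Loose aluminium scoop, 0.12 kg. Origin on its flat underside, mouth to its -x. Floor 66 wide (y), from sharp lip x=-40 to back wall x=+32; 2.5 thick, bevelled to nothing from x=-22 to -40; side walls only behind x=-14, 24 to 30 high. Upright black grip bar 24 (x) by 14 (y), centred at x=+20, y=0, z 26 to 96: pinch it across y. Cores slide off its floor from about 35 degrees of tilt.
- supply: Fixed bench supply with its controls on top: a grey box 200 (x) by 210 (y) by 70 high, origin at the middle of its underside. The voltage knob's axis is at x = -25, y = +50 and the output lever's block (70 by 50, 25 high) at x = -25, y = -55 in its frame.
- volts_grip (a point): On the knob's axis at the height to grip, 107 above the table. Knob base 68 diameter, flange 44 diameter up to 84 above the table; on it a bar 42 long, 14 thick, up to 114 above the table, to be pinched across its thickness. The x axis here lies along the bar, which turns with it; the white pointer is at the bar's -x end.
- volts (a joint): Voltage knob angle in rad, 0 to 4.71, growing clockwise seen from above; light friction (0.03 N m), stays where left. The pointer is at -x of volts_grip. Eleven ticks stand round it every 0.471 rad from 0; the long thick one is the seventh, at 2.827 rad.
- long_mark (a point): The long thick tick on the supply's top, 45 from the knob's axis: where the pointer must point.
- output (a joint): Output toggle lever in rad: 0 is off (leaning to the supply's -x), 1.0 is on (leaning to +x); it stays where it is left, friction 0.06 N m. Its axis lies along the supply's y, 92 above the table; the arm is 42 long.
- output_tip (a point): Centre of the black ball (26 diameter) at the end of the output lever; push it towards the supply's +x to switch on.
- mug: Bystander: white mug, 80 diameter, 92 high, loose; origin under its middle.
- driver: Bystander: screwdriver lying loose on the table.
- reel: Bystander: small solder reel, 52 diameter, 32 high, loose.
- connector: Bystander: grey connector block with orange levers, 26 by 46 by 24, loose.
- jar: Bystander: amber jar with black cap, 52 diameter, 75 high, loose.
- logger: Bystander: white and red data logger box, 85 by 110 by 34, loose.
- core0: A loose dark ferrite ring core, 26 diameter, 13 high, round edges, 25 g, hole 12; origin at its centre, z along the ring's axis. Five to eight such cores lie in the tray at the start; an absent one reads None.
- core1: A loose dark ferrite ring core, 26 diameter, 13 high, round edges, 25 g, hole 12; origin at its centre, z along the ring's axis. Five to eight such cores lie in the tray at the start; an absent one reads None.
- core2: A loose dark ferrite ring core, 26 diameter, 13 high, round edges, 25 g, hole 12; origin at its centre, z along the ring's axis. Five to eight such cores lie in the tray at the start; an absent one reads None.
- core3: A loose dark ferrite ring core, 26 diameter, 13 high, round edges, 25 g, hole 12; origin at its centre, z along the ring's axis. Five to eight such cores lie in the tray at the start; an absent one reads None.
- core4: A loose dark ferrite ring core, 26 diameter, 13 high, round edges, 25 g, hole 12; origin at its centre, z along the ring's axis. Five to eight such cores lie in the tray at the start; an absent one reads None.
- core5: A loose dark ferrite ring core, 26 diameter, 13 high, round edges, 25 g, hole 12; origin at its centre, z along the ring's axis. Five to eight such cores lie in the tray at the start; an absent one reads None.
- core6: A loose dark ferrite ring core, 26 diameter, 13 high, round edges, 25 g, hole 12; origin at its centre, z along the ring's axis. Five to eight such cores lie in the tray at the start; an absent one reads None.
- core7: A loose dark ferrite ring core, 26 diameter, 13 high, round edges, 25 g, hole 12; origin at its centre, z along the ring's axis. Five to eight such cores lie in the tray at the start; an absent one reads None.
Things that resemble listed ones, but are neither listed nor needed, are in the scene too. What is shaped like the scoop but purple or yellow is not meant.

How it is judged:
By the outcome, as a careful person would: the job done as asked, in the order asked, and still so for the second after the job is handed in, with the robot touching nothing.
Of core0, core1, core2, core3, core4, core5, core6, core7 only 5 to 8 are there at a start; the rules pass over those that are not, and their reading is None.
At some moment in a run one of scoop, core0, core1, core2, core3, core4, core5, core6, core7 may be knocked a few centimetres aside while the robot is not near it.
It also fails if it takes over 192 s, if anything falls off the work surface, if the arm or the gripper's body presses on something with over 40 N, if the wrist force passes 120 N, or if a joint passes its speed limit or range.

ROBOT

A 6-joint arm with a two-finger parallel gripper is mounted at the origin on the work surface. World frame = base frame: x ahead of the robot, y to its left, z up, the work surface at z = 0. Lengths are in mm, angles in rad, forces in N, time in s.
With the tool pointing down it reaches from about 400 to 925 mm from the base axis. Payload 12.5 kg.
Tool frame: the origin (TCP) lies midway between the tips of the shut fingers; the grasp point (between the pads) lies 19 mm behind it; z points along the fingers, y is the direction in which the jaws open and shut (so a half turn about z gives the same grasp; the last joint's range is limited). The gripper opens to 95 mm and grips with 3 to 60 N. Pads are 20 mm wide; open, the fingers measure 119 mm over their backs; the gripper's body (75 mm by 180 mm) begins 59 mm behind the grasp point.
Start: joints at [1.11, 0.491, 1.559, -0, 1.092, -0.106], TCP at [217.111, 586.097, 214.661] pointing down, gripper open.
Joint ranges: [-3.1, 3.1], [-0.84, 2.19], [0.05, 2.79], [-1.13, 4.28], [0.06, 2.93], [-2.69, 2.69]. Speed limits (rad/s): [2.22, 2.22, 2.79, 3.14, 3.14, 3.14].

INTERFACE

Orientations are given as [roll, pitch, yaw] about the fixed x, y, z axes, in that order (R = Rz(yaw) Ry(pitch) Rx(roll)).
In Python, from cell import env gives the robot as it stands.
- The arm moves only by the tool servo_tool, never from a script. Its argument "plan" is a list of rows, each a list of 7 numbers: the shift along the tool's x, y, z in m, then the turn, a rotation vector about the tool's x, y, z in degrees, then the opening in per cent of the stroke, from 0 (shut) to 100 (fully open). In form: [[dx, dy, dz, wx, wy, wz, jaw], ...]. A call has 1 to 8 rows; each row shifts and turns the pose as measured when the row begins, along the tool's axes as they then stand; what a row does not reach is not made up. A row lasts 1/12 s, in which the tool goes at most 41.7 mm and 7.16 degrees, less where a joint would pass 70% of its speed; a pose out of reach is approached as far as the arm can. A call is refused whole if a number of a shift passes 0.0417 or a number of a turn 7.16, either way. A call with a gripper value outside its range is refused whole. The fingers move at their own pace and stop on an object; the grip force is fixed at half the most. Time passes only in rows, so rows that do not move let the fingers close. It gives the time, the measured TCP pose, the force and the opening at its end, in the units of the state.
- env.state(): the state, without advancing time (a new reading comes with each control period).
- env.read_camera(name): name is "scene" or "top" or "wrist"; returns a dict with "img" (420x560x3 uint8, blue, green, red), "intrinsics" (3x3 intrinsics, pixels), "R" (3x3) and "t" (3): a world point X has camera coordinates R X + t. Camera axes: x right, y down, z forward; pixel columns grow to the right and rows downward; lengths in mm; the calibration is good to about 2 mm. A picture is of the moment at which its call begins. There is no depth.
- env.job_done(): hands the job in, once; it reports no verdict.
The state is a dict: "t": time; "joints": joint angles; "qvel": joint speeds; "tau": joint torques, N m; "eef_pos": TCP position; "tcp_rot": TCP orientation; "ft_force": force on the tool from outside, world axes, zero at the start; "moment": the same for the moment, N m; "opening": opening from 0.0 (shut) to 1.0 (fully open).
Only numpy, scipy, OpenCV 4.12 (cv2) and the standard library are available. Lean on these libraries where they do the work, as an engineer would, in place of code of your own. Each camera call takes 0.05 s, during which the arm holds its last target. There are 200 camera calls.

## Working session

There is one attempt and no reset: what is moved stays moved. The work goes in short steps, Python scripts to look and compute and a tool call to move; the robot and the scene stay as the last step left them, time stands still between calls to the robot, and variables do not carry over. Pictures are saved under pics/ and viewed, about 12 in all and at most 16, crops included, and the job is handed in when it is done.

Besides the shell and the picture viewer there is one more tool, called after "Request:" as name(argument=value, ...) on one line, values as JSON. servo_tool: Moves the arm, as the interface text tells. Its arguments: {"type":"object","properties":{"plan":{"type":"array","items":{"type":"array","items":{"type":"number"}}}},"required":["plan"]}

```bash
ls; mkdir -p pics
cat > h.py <<'E'
import numpy as np, cv2
from cell import env
from scipy.spatial.transform import Rotation as Ro
def cam(n,f=None):
    d=env.read_camera(n)
    if f: cv2.imwrite(f'pics/{f}.png',d['img'])
    return d
def ray(d,u,v,z):
    K=np.array(d['intrinsics']);R=np.array(d['R']);t=np.array(d['t'])
    c=-R.T@t; r=R.T@np.linalg.inv(K)@np.array([u,v,1.]); return c+r*(z-c[2])/r[2]
def proj(d,X):
    p=np.array(d['R'])@np.array(X,float)+d['t']; p=np.array(d['intrinsics'])@p; return p[:2]/p[2]
E
python3 - <<'E'
from h import *
for n in('top','scene'):
    d=cam(n,n+'0'); print(n,np.round(d['intrinsics'],1).tolist(),np.round(d['R'],3).tolist(),np.round(d['t'],1).tolist())
print(env.state())
E
```

```text
pics
top [[493.9, 0.0, 286.9], [0.0, 493.9, 214.7], [0.0, 0.0, 1.0]] [[-0.03, -0.999, -0.019], [-0.991, 0.032, -0.133], [0.134, 0.015, -0.991]] [21.0, 563.0, 1217.7]
scene [[434.0, 0.0, 279.2], [0.0, 434.0, 210.8], [0.0, 0.0, 1.0]] [[-0.057, 0.998, -0.01], [0.855, 0.044, -0.517], [-0.515, -0.038, -0.856]] [53.6, -428.3, 1434.8]
{'t': 0.1, 'joints': array([ 1.11037786e+00,  4.91529865e-01,  1.55939865e+00,  6.41665033e-06,
        1.09170916e+00, -1.05629080e-01]), 'qvel': array([-3.61072313e-04, -1.18456387e-04, -2.03064721e-03, -1.36105356e-03,
       -6.04473856e-06, -9.94154004e-04]), 'tau': array([ 2.94759928e-03, -6.13628697e+01, -2.58605576e+01,  6.94456813e-02,
        4.70868743e-02, -3.93733455e-05]), 'eef_pos': array([217.01580173, 585.87726564, 214.09769121]), 'tcp_rot': array([-3.14055405e+00, -1.15839408e-04,  2.78680025e+00]), 'ft_force': array([0.62220025, 0.38072581, 0.30495368]), 'moment': array([-0.06217828,  0.02038013, -0.01434025]), 'opening': 0.9991630603863771}
```

View pics/top0.png

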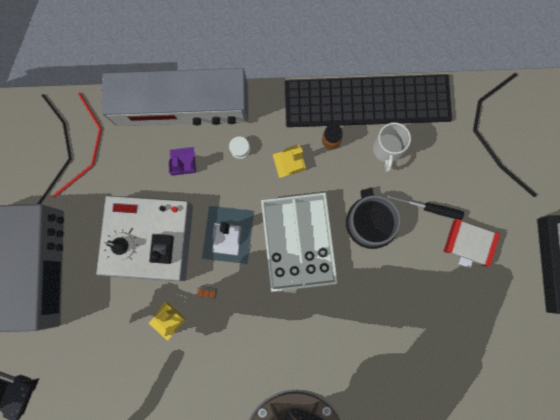

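View pics/scene0.png

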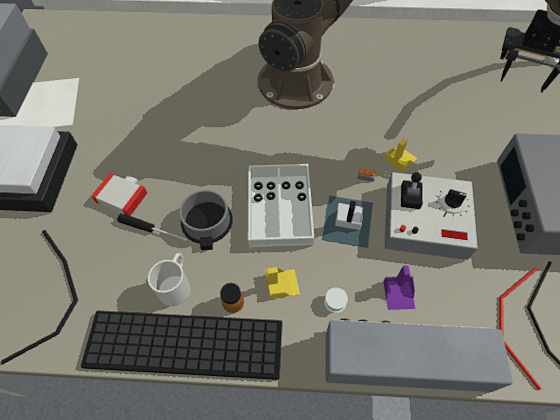

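The top view shows the following:
- **Scoop candidates:** aluminium on the dark mat at (228,238), purple at (182,162), yellow at (290,160) and (167,320). The aluminium one on the mat fits the description.
- **Tray:** at (299,241), with about 7 cores at its near end.
- **Pot:** at (374,221).
- **Supply:** at (143,238), with the knob at (120,245) and the lever at (161,248).

I'll check the choice in close crops.

Run:
```python
import cv2,numpy as np
t=cv2.imread('pics/top0.png');s=cv2.imread('pics/scene0.png')
a=cv2.resize(t[185:300,90:420],None,fx=2.4,fy=2.4,interpolation=3)
b=cv2.resize(s[155:265,170:485],None,fx=2.5,fy=2.5,interpolation=3)
w=790
cv2.imwrite('pics/crop0.png',np.vstack([a[:,:w],b[:,:787] if b.shape[1]==w else cv2.copyMakeBorder(b[:,:w],0,0,0,w-min(w,b.shape[1]),0)]))
```

```text
(no output)
```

View pics/crop0.png

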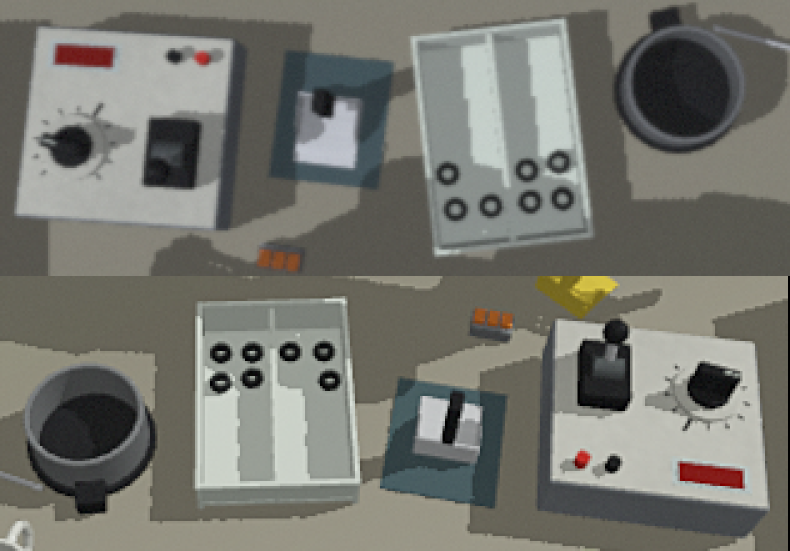

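The crop confirms it: the bare aluminium scoop with its black grip stands on the teal mat, mouth towards the robot. There are seven cores, 3 in the +y lane and 4 in the -y lane, all near the robot end. Now the coordinates.

Run:
```python
from h import *
d=cam('top');s=cam('scene')
T=lambda c,z:ray(d,90+(c[0]+.5)/2.4-.5,185+(c[1]+.5)/2.4-.5,z)[:2].round(0)
S=lambda c,z:ray(s,170+(c[0]+.5)/2.5-.5,155+(c[1]-276+.5)/2.5-.5,z)[:2].round(0)
def show(n,z,t=(),sc=()):
    a=[T(c,z) for c in t]; b=[S(c,z) for c in sc]
    print(n,z,[x.tolist() for x in a],'| scene',[x.tolist() for x in b], 'means',np.mean(a,0) if a else'',np.mean(b,0) if b else '')
show('tray',48,[(411,37),(563,20),(594,238),(435,255)],[(196,303),(346,297),(359,488),(195,488)])
show('pot rim',60,[(682,87)],[(86,415)])
# pot rim via extents
show('pot ext',60,[(620,87),(744,87),(682,26),(682,140)],[(25,415),(148,415)])
show('mat',2,[(288,50),(394,62),(378,189),(271,178)],[(400,379),(506,397),(494,507),(382,489)])
show('grip top',96,[(323,95)],[(456,396)])
show('scoop lipcorners',0.5+2,[(294,162),(356,168)],[(420,396),(480,408)])
show('supply top',70,[(38,28),(233,40),(217,228),(16,214)],[(556,320),(752,343),(768,508),(541,478)])
show('knob',114,[(72,147)],[(713,383)])
show('pointer',114,[(40,143)])
show('longmark',70,[(98,107)],[(686,424)])
show('ball',118,[(158,172)],[(616,329)])
show('cores+y',11,[(448,173),(456,209),(490,206)],[(329,380),(324,351),(290,351)])
show('cores-y',11,[(527,169),(530,201),(559,161),(562,199)],[(252,378),(252,352),(220,380),(221,352)])
show('connector',24,[(280,255)],[(492,318)])
```

```text
tray 48 [[601.0, 68.0], [614.0, -93.0], [386.0, -116.0], [373.0, 48.0]] | scene [[390.0, -117.0], [373.0, 48.0], [610.0, 66.0], [618.0, -96.0]] means [493.5  -23.25] [497.75 -24.75]
pot rim 60 [[538.0, -212.0]] | scene [[547.0, -214.0]] means [ 538. -212.] [ 547. -214.]
pot ext 60 [[540.0, -148.0], [536.0, -276.0], [602.0, -216.0], [483.0, -209.0]] | scene [[550.0, -277.0], [543.0, -151.0]] means [ 540.25 -212.25] [ 546.5 -214. ]
mat 2 [[599.0, 206.0], [582.0, 90.0], [444.0, 110.0], [460.0, 226.0]] | scene [[448.0, 112.0], [466.0, 227.0], [601.0, 208.0], [586.0, 93.0]] means [521.25 158.  ] [525.25 160.  ]
grip top 96 [[537.0, 155.0]] | scene [[527.0, 158.0]] means [537. 155.] [527. 158.]
scoop lipcorners 2.5 [[476.0, 201.0], [468.0, 134.0]] | scene [[470.0, 133.0], [482.0, 198.0]] means [472.  167.5] [476.  165.5]
supply top 70 [[620.0, 456.0], [601.0, 252.0], [407.0, 269.0], [428.0, 475.0]] | scene [[410.0, 271.0], [429.0, 473.0], [622.0, 456.0], [601.0, 242.0]] means [514. 363.] [515.5 360.5]
knob 114 [[491.0, 403.0]] | scene [[511.0, 406.0]] means [491. 403.] [511. 406.]
pointer 114 [[496.0, 435.0]] | scene [] means [496. 435.] 
longmark 70 [[535.0, 392.0]] | scene [[532.0, 391.0]] means [535. 392.] [532. 391.]
ball 118 [[463.0, 316.0]] | scene [[454.0, 317.0]] means [463. 316.] [454. 317.]
cores+y 11 [[459.0, 34.0], [420.0, 27.0], [422.0, -10.0]] | scene [[460.0, 33.0], [421.0, 27.0], [423.0, -11.0]] means [433.66666667  17.        ] [434.66666667  16.33333333]
cores-y 11 [[461.0, -50.0], [426.0, -52.0], [468.0, -85.0], [428.0, -87.0]] | scene [[461.0, -51.0], [427.0, -53.0], [466.0, -86.0], [428.0, -88.0]] means [445.75 -68.5 ] [445.5 -69.5]
connector 24 [[378.0, 213.0]] | scene [[376.0, 212.0]] means [378. 213.] [376. 212.]
```

```bash
cat >> h.py <<'E'
def plan(pos,rpy,jaw,n=None,step=38):
    """rows (tool frame, m/deg) from the present pose to pos,rpy"""
    s=env.state(); p=np.array(s['eef_pos']); R0=Ro.from_euler('xyz',s['tcp_rot']); R1=Ro.from_euler('xyz',rpy)
    rv=(R0.inv()*R1).as_rotvec(degrees=True); dp=np.array(pos)-p
    n=n or max(1,int(np.ceil(max(np.linalg.norm(dp)/step,np.abs(rv).max()/6.8))))
    print('t%.2f'%s['t'],'at',p.round(1),np.round(s['tcp_rot'],3),'F',np.round(s['ft_force'],1),'op %.3f'%s['opening'],'d',dp.round(1),'n',n)
    for i in range(n):
        R=R0*Ro.from_rotvec(rv*i/n,degrees=True)
        d=R.inv().apply(dp/n)
        print([*(d/1000).round(4).tolist(),*(rv/n).round(2).tolist(),jaw])
E
python3 -c "
from h import *
plan([533,157,190],[np.pi,0,2.99],100)"
```

```text
t0.20 at [217.  586.  214.3] [-3.141 -0.     2.787] F [-0.2 -0.7  0.7] op 0.999 d [ 316.  -429.   -24.3] n 15
[-0.0297, -0.0195, 0.0016, -0.0, -0.0, -0.78, 100]
[-0.0294, -0.0199, 0.0016, -0.0, -0.0, -0.78, 100]
[-0.0291, -0.0203, 0.0016, -0.0, -0.0, -0.78, 100]
[-0.0289, -0.0207, 0.0016, -0.0, -0.0, -0.78, 100]
[-0.0286, -0.0211, 0.0016, -0.0, -0.0, -0.78, 100]
[-0.0283, -0.0215, 0.0016, -0.0, -0.0, -0.78, 100]
[-0.028, -0.0218, 0.0016, -0.0, -0.0, -0.78, 100]
[-0.0277, -0.0222, 0.0016, -0.0, -0.0, -0.78, 100]
[-0.0274, -0.0226, 0.0016, -0.0, -0.0, -0.78, 100]
[-0.0271, -0.023, 0.0016, -0.0, -0.0, -0.78, 100]
[-0.0268, -0.0233, 0.0016, -0.0, -0.0, -0.78, 100]
[-0.0265, -0.0237, 0.0016, -0.0, -0.0, -0.78, 100]
[-0.0261, -0.024, 0.0016, -0.0, -0.0, -0.78, 100]
[-0.0258, -0.0244, 0.0016, -0.0, -0.0, -0.78, 100]
[-0.0255, -0.0247, 0.0016, -0.0, -0.0, -0.78, 100]
```

Request:
servo_tool(plan=[[-0.029, -0.02, 0.002, 0, 0, -0.8, 100], [-0.029, -0.02, 0.002, 0, 0, -0.8, 100], [-0.029, -0.02, 0.002, 0, 0, -0.8, 100], [-0.029, -0.021, 0.002, 0, 0, -0.8, 100], [-0.028, -0.021, 0.002, 0, 0, -0.8, 100], [-0.028, -0.021, 0.002, 0, 0, -0.8, 100], [-0.028, -0.022, 0.002, 0, 0, -0.8, 100], [-0.028, -0.022, 0.002, 0, 0, -0.8, 100]])

```text
t: 0.87
eef_pos: [386.6, 353.8, 196.2]
tcp_rot: [-3.142, -0.001, 2.913]
ft_force: [0.1, 0.4, 0.2]
opening: 1.001
```

Request:
servo_tool(plan=[[-0.028, -0.022, 0.002, 0, 0, -0.8, 100], [-0.028, -0.023, 0.002, 0, 0, -0.8, 100], [-0.027, -0.023, 0.002, 0, 0, -0.8, 100], [-0.027, -0.024, 0.002, 0, 0, -0.8, 100], [-0.026, -0.024, 0.002, 0, 0, -0.8, 100], [-0.026, -0.024, 0.002, 0, 0, -0.8, 100], [-0.02, -0.02, 0.001, 0, 0, -0.8, 100]])

```text
t: 1.45
eef_pos: [542.1, 150.7, 182.4]
tcp_rot: [3.141, -0.001, 3.016]
ft_force: [1.1, 1.1, 0.4]
opening: 1.001
```

```bash
python3 -c "
from h import *
d=cam('wrist','w1')
R=np.array(d['R']);print('cam',(-R.T@np.array(d['t'])).round(0),R.round(2).tolist(),np.round(d['intrinsics'],0).tolist())
plan([533,157,190],[np.pi,0,2.99],100)"
```

```text
cam [470. 161. 353.] [[0.13, 0.99, -0.0], [0.96, -0.12, 0.26], [0.26, -0.03, -0.97]] [[373.0, 0.0, 282.0], [0.0, 373.0, 211.0], [0.0, 0.0, 1.0]]
t1.50 at [544.6 147.7 182.2] [-3.141  0.     3.015] F [ 1.  -4.1 -0.1] op 1.001 d [-11.6   9.3   7.8] n 1
[0.0127, 0.0077, -0.0078, -0.02, 0.03, 1.42, 100]
```

View pics/w1.png

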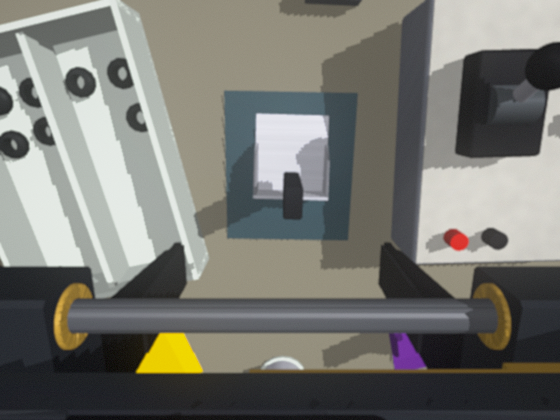

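The aluminium scoop's grip is at about (293,195) in the wrist view. Its lip corners are at (255,114) and (328,116), and the mat corners are at (224,91), (357,93), (348,239) and (227,239).

Run:
```python
from h import *
d=cam('wrist')
g=cv2.cvtColor(d['img'],6)
sub=(g[165:225,270:315]<45).astype('uint8'); 
c=max(cv2.findContours(sub,0,1)[0],key=cv2.contourArea); r=cv2.boundingRect(c); print('bar bbox',r[0]+270,r[1]+165,r[2],r[3])
for p in c[:,0]+[270,165]: pass
for n,z,pp in [('lip',2.5,[(255,114),(328,116)]),('backwall floor?',2,[(253,199),(328,201)]),('mat',2,[(224,91),(357,93),(348,239),(227,239)])]:
    q=[ray(d,*p,z)[:2].round(1).tolist() for p in pp]; print(n,q,np.mean(q,0))
for yaw in(-.15,):
  o=np.array([513.6,160,2]);Rz=Ro.from_euler('z',yaw)
  for P in [(8,-7,98-2),(8,7,96),(32,-7,96),(32,7,96),(-40,33,0),(-40,-33,0),(8,-7,26)]:
    print(P,proj(d,o+Rz.apply(P)).round(0))
```

```text
bar bbox 300 212 2 2
lip [[471.6, 133.1], [481.8, 198.8]] [476.7  165.95]
backwall floor? [[549.9, 119.5], [561.2, 191.2]] [555.55 155.35]
mat [[448.2, 108.4], [465.2, 226.6], [602.4, 207.2], [587.0, 87.8]] [525.7 157.5]
(8, -7, 96) [282. 184.]
(8, 7, 96) [302. 184.]
(32, -7, 96) [282. 217.]
(32, 7, 96) [301. 217.]
(-40, 33, 0) [327. 113.]
(-40, -33, 0) [255. 111.]
(8, -7, 26) [282. 169.]
```

Request:
servo_tool(plan=[[0.01, 0.008, 0.01, 0, 0, 1.4, 100], [0.003, 0.002, 0.02, 0, 0, 0, 100], [0, 0, 0.02, 0, 0, 0, 100], [0, 0, 0, 0, 0, 0, 100]])

```text
t: 1.88
eef_pos: [531.3, 161.2, 131.2]
tcp_rot: [3.141, 0.001, 2.982]
ft_force: [-0.9, -0.5, -0.2]
opening: 1.003
```

```bash
python3 -c "
from h import *
plan([535,157,51],[np.pi,0,2.99],100,n=4)"
```

```text
t1.88 at [531.3 161.2 131.2] [3.141e+00 1.000e-03 2.982e+00] F [-0.9 -0.5 -0.2] op 1.003 d [  3.7  -4.2 -80.2] n 4
[-0.0011, -0.0009, 0.02, 0.01, 0.01, -0.11, 100]
[-0.0011, -0.0009, 0.02, 0.01, 0.01, -0.11, 100]
[-0.0011, -0.0009, 0.02, 0.01, 0.01, -0.11, 100]
[-0.0011, -0.0009, 0.02, 0.01, 0.01, -0.11, 100]
```

Request:
servo_tool(plan=[[-0.001, -0.001, 0.02, 0, 0, -0.1, 100], [-0.001, -0.001, 0.02, 0, 0, -0.1, 100], [-0.001, -0.001, 0.02, 0, 0, -0.1, 100], [0, 0, 0.012, 0, 0, 0, 100], [0, 0, 0, 0, 0, 0, 100], [0, 0, 0, 0, 0, 0, 0], [0, 0, 0, 0, 0, 0, 0], [0, 0, 0, 0, 0, 0, 0]])

```text
t: 2.55
eef_pos: [534.6, 161.4, 62.8]
tcp_rot: [3.139, 0.004, 2.991]
ft_force: [-0.4, -0.1, 0.3]
opening: 0.844
```

Request:
servo_tool(plan=[[0, 0, 0, 0, 0, 0, 0], [0, 0, 0, 0, 0, 0, 0], [0, 0, 0, 0, 0, 0, 0], [0, 0, 0, 0, 0, 0, 0], [0, 0, 0, 0, 0, 0, 0]])

```text
t: 2.97
eef_pos: [535.8, 161.8, 66.0]
tcp_rot: [3.138, 0.009, 2.991]
ft_force: [0.1, 0.6, -0.0]
opening: 0.492
```

Request:
servo_tool(plan=[[0, -0.002, 0.01, 0, 0, 0, 40], [0, -0.002, 0.008, 0, 0, 0, 40], [0, 0, 0.002, 0, 0, 0, 0], [0, 0, 0.001, 0, 0, 0, 0], [0, 0, 0.001, 0, 0, 0, 0], [0, 0, 0, 0, 0, 0, 0], [0, 0, 0, 0, 0, 0, 0], [0, 0, 0, 0, 0, 0, 0]])

```text
t: 3.63
eef_pos: [535.0, 157.3, 40.7]
tcp_rot: [3.138, 0.007, 2.991]
ft_force: [1.3, -0.6, -0.7]
opening: 0.148
```

Request:
servo_tool(plan=[[0, 0, 0, 0, 0, 0, 0], [0, 0, 0, 0, 0, 0, 0], [0, 0, 0, 0, 0, 0, 0]])

```text
t: 3.88
eef_pos: [534.9, 157.3, 40.9]
tcp_rot: [3.138, 0.007, 2.991]
ft_force: [0.3, 0.3, -0.7]
opening: 0.149
```

Request:
servo_tool(plan=[[0, 0, -0.02, 0, 0, 0, 0], [0, 0, -0.03, 0, 0, 0, 0], [0, 0, -0.03, 0, 0, 0, 0], [0, 0, -0.02, 0, 0, 0, 0], [0, 0, -0.005, 0, 0, 0, 0]])

```text
t: 4.3
eef_pos: [532.6, 156.8, 147.7]
tcp_rot: [3.14, 0.002, 2.991]
ft_force: [0.4, 0.6, -1.4]
opening: 0.147
```

```bash
python3 -c "
from h import *
plan([547,21,140],[np.pi,0,3.23],0,n=6)"
```

```text
t4.30 at [532.6 156.8 147.7] [3.140e+00 2.000e-03 2.991e+00] F [ 0.4  0.6 -1.4] op 0.147 d [  14.4 -135.8   -7.7] n 6
[-0.0058, -0.022, 0.0013, 0.01, 0.02, -2.29, 0]
[-0.0049, -0.0222, 0.0013, 0.01, 0.02, -2.29, 0]
[-0.004, -0.0224, 0.0013, 0.01, 0.02, -2.29, 0]
[-0.0031, -0.0225, 0.0013, 0.01, 0.02, -2.29, 0]
[-0.0022, -0.0227, 0.0013, 0.01, 0.02, -2.29, 0]
[-0.0013, -0.0227, 0.0013, 0.01, 0.02, -2.29, 0]
```

Request:
servo_tool(plan=[[-0.006, -0.022, 0.001, 0, 0, -2.3, 0], [-0.005, -0.022, 0.001, 0, 0, -2.3, 0], [-0.004, -0.022, 0.001, 0, 0, -2.3, 0], [-0.003, -0.022, 0.001, 0, 0, -2.3, 0], [-0.002, -0.022, 0.001, 0, 0, -2.3, 0], [0, -0.008, 0, 0, 0, -1, 0], [0, 0, 0, 0, 0, 0, 0], [0, 0, 0, 0, 0, 0, 0]])

```text
t: 4.97
eef_pos: [545.0, 33.4, 139.5]
tcp_rot: [3.14, 0.003, -3.062]
ft_force: [0.0, -0.4, -1.6]
opening: 0.146
```

```bash
python3 -c "
from h import *
d=cam('wrist','w2')
plan([547,21,140],[np.pi,0,3.23],0)
Rz=Ro.from_euler('z',.09)
o=np.array([495.6,-24,0])
for P in [(-105,77,5),(-105,3,5),(-105,-3,5),(-105,-77,5),(-110.2,77,48),(-110.2,-77,48),(0,3,41),(0,-3,41)]: print(P,proj(d,o+Rz.apply(P)).round(0))
"
```

```text
t5.02 at [544.9  33.6 139.5] [ 3.140e+00  3.000e-03 -3.062e+00] F [-0.3 -0.4 -1.9] op 0.147 d [  2.1 -12.6   0.5] n 1
[-0.0011, -0.0128, -0.0005, 0.11, 0.15, -0.5, 0]
(-105, 77, 5) [311. -12.]
(-105, 3, 5) [210. -11.]
(-105, -3, 5) [201. -11.]
(-105, -77, 5) [100. -10.]
(-110.2, 77, 48) [316. -44.]
(-110.2, -77, 48) [ 66. -41.]
(0, 3, 41) [209. 139.]
(0, -3, 41) [201. 139.]
```

View pics/w2.png

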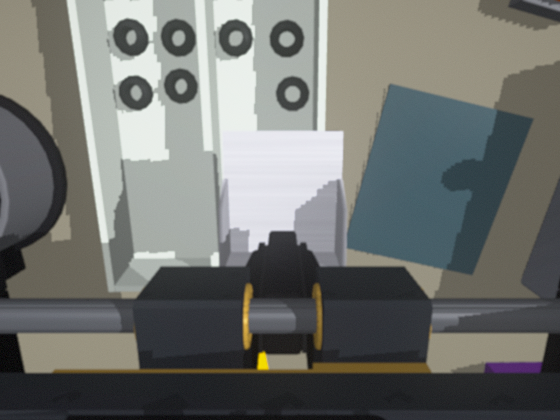

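The wrist view shows the scoop held level with its lip at row 131, columns 221–343. The divider is near column 210, left of the scoop, and the +y lane's three cores are at (236,38), (287,38) and (293,93). I'll measure the tray's exact sideways place from this view.

Run:
```python
from h import *
g=cv2.imread('pics/w2.png',0)
for r in(70,125): print(r,'div',g[r,190:226].tolist(),'outerR',g[r,306:336].tolist())
print('left',g[125,70:110].tolist())
d=cam('wrist');Rz=Ro.from_euler('z',.09);o=np.array([495.6,-24,0])
for u,v,z in[(210,125,41),(210,70,41),(320,70,48),(85,125,48),(325,125,48)]:
    print(u,v,Rz.inv().apply(ray(d,u,v,z)-o).round(1))
# scoop lip corners in TCP-relative
for u in(221,343): print(ray(d,u,131,139.5-39).round(1))
```

```text
70 div [169, 174, 175, 175, 173, 174, 172, 177, 191, 220, 233, 236, 236, 236, 236, 236, 236, 229, 213, 192, 187, 187, 186, 188, 188, 192, 214, 230, 236, 237, 236, 236, 237, 237, 236, 237] outerR [174, 173, 174, 175, 176, 173, 167, 148, 127, 118, 117, 138, 192, 232, 238, 236, 236, 236, 236, 226, 192, 159, 149, 151, 151, 153, 150, 152, 152, 150]
125 div [172, 175, 175, 175, 175, 174, 176, 174, 174, 174, 174, 183, 211, 233, 236, 236, 237, 236, 237, 235, 231, 214, 195, 189, 191, 190, 192, 190, 198, 219, 234, 237, 238, 237, 236, 237] outerR [176, 177, 177, 178, 177, 172, 156, 133, 121, 123, 142, 195, 233, 239, 237, 237, 237, 236, 223, 185, 162, 153, 156, 155, 154, 154, 155, 155, 156, 155]
left [106, 105, 106, 106, 106, 104, 106, 107, 107, 106, 105, 107, 103, 124, 175, 223, 232, 233, 233, 232, 232, 227, 209, 187, 185, 184, 187, 184, 185, 185, 187, 187, 187, 187, 185, 186, 186, 187, 187, 187]
210 125 [-9.6  4.2 41. ]
210 70 [-45.9   6.5  41. ]
320 70 [-44.4  80.4  48. ]
85 125 [-10.8 -80.   48. ]
325 125 [-8.9 84.4 48. ]
[485.4  -3.6 100.5]
[480.1  63.3 100.5]
```

Request:
servo_tool(plan=[[-0.001, -0.008, 0.01, 0, 0, -0.5, 0], [0, -0.003, 0.02, 0, 0, 0, 0], [0, 0, 0.02, 0, 0, 0, 0], [0, 0, 0.012, 0, 0, 0, 0], [0, 0, 0.003, 0, 0, 0, 0], [0, 0, 0, 0, 0, 0, 0]])

```text
t: 5.57
eef_pos: [547.6, 25.1, 69.9]
tcp_rot: [3.14, 0.005, -3.046]
ft_force: [-0.4, -2.7, 0.1]
opening: 0.147
```

```bash
python3 -c "
from h import *
plan([547,23,46],[np.pi,0,-3.052],0)"
```

```text
t5.57 at [547.6  25.1  69.9] [ 3.14   0.005 -3.046] F [-0.4 -2.7  0.1] op 0.147 d [ -0.6  -2.1 -23.9] n 1
[0.0009, -0.0021, 0.0239, 0.09, 0.28, 0.33, 0]
```

Request:
servo_tool(plan=[[0.001, -0.002, 0.012, 0, -1, 0.2, 0], [0, 0, 0.008, 0, -0.5, 0, 0], [0, 0, 0.002, 0, 0, 0, 0], [0, 0, 0.001, 0, 0, 0, 0], [0, 0, 0, 0, 0, 0, 0]])

```text
t: 5.98
eef_pos: [548.4, 23.8, 47.7]
tcp_rot: [3.141, 0.034, -3.047]
ft_force: [0.4, 0.0, -1.9]
opening: 0.151
```

Request:
servo_tool(plan=[[0, 0, 0.002, 0, 0, 0, 0], [0, 0, 0.0015, 0, 0, 0, 0], [0.004, 0, 0.001, 0, 0, 0, 0], [0.008, 0, 0, 0, 0, 0, 0]])

```text
t: 6.32
eef_pos: [542.1, 22.8, 46.1]
tcp_rot: [-3.141, 0.047, -3.047]
ft_force: [-0.8, 0.0, -0.9]
opening: 0.147
```

Request:
servo_tool(plan=[[0.012, 0, -0.0005, 0, 0.5, 0, 0], [0.012, 0, -0.0003, 0, 0.5, 0, 0], [0.012, 0, 0, 0, 0, 0, 0], [0.012, 0, 0, 0, 0, 0, 0]])

```text
t: 6.65
eef_pos: [490.3, 18.1, 45.6]
tcp_rot: [-3.141, 0.027, -3.046]
ft_force: [0.2, -0.0, -1.8]
opening: 0.15
```

```bash
python3 -c "
from h import *
cam('wrist','w3')
plan([450,14.5,44],[np.pi,0.02,-3.052],0)"
```

```text
t6.70 at [487.6  18.2  45.3] [-3.141  0.024 -3.046] F [-1.  -0.2 -2.4] op 0.143 d [-37.6  -3.7  -1.3] n 1
[0.0378, -0.0001, 0.0004, -0.01, 0.21, 0.32, 0]
```

View pics/w3.png

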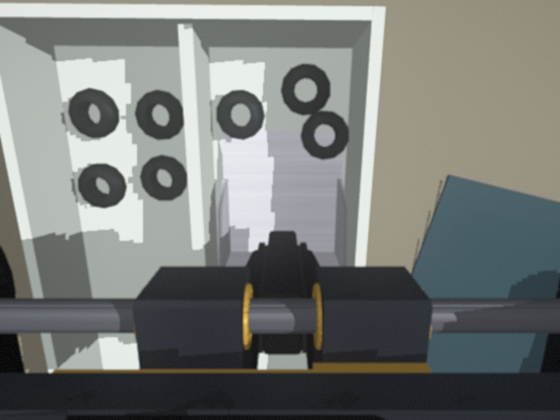

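The first core is riding on the lip at (325,135), and the other two are just ahead at (305,90) and (240,114). I'll keep pushing to the end wall.

Request:
servo_tool(plan=[[0.01, 0, 0.0003, 0, 0, 0, 0], [0.01, 0, 0.0003, 0, 0, 0, 0], [0.008, 0, 0.0003, 0, 0, 0, 0], [0.006, 0, 0, 0, 0, 0, 0]])

```text
t: 7.03
eef_pos: [453.4, 14.3, 44.9]
tcp_rot: [-3.14, 0.029, -3.047]
ft_force: [1.5, -0.4, -1.4]
opening: 0.147
```

Request:
servo_tool(plan=[[0.004, 0, 0, 0, 0, 0, 0], [0.004, 0, 0, 0, 0, 0, 0], [0.003, 0, 0, 0, 0, 0, 0], [0.002, 0, 0, 0, 0, 0, 0]])

```text
t: 7.37
eef_pos: [445.7, 13.3, 46.4]
tcp_rot: [-3.138, 0.045, -3.051]
ft_force: [5.1, 6.5, -3.8]
opening: 0.145
```

```bash
python3 -c "
from h import *
cam('wrist','w4')
plan([449,14,44],[np.pi,0.02,-3.052],0)"
```

```text
t7.42 at [445.6  13.3  46.5] [-3.138  0.045 -3.051] F [ 7.4  6.5 -1.3] op 0.147 d [ 3.4  0.7 -2.5] n 1
[-0.0033, 0.0004, 0.0026, -0.18, 1.45, 0.07, 0]
```

View pics/w4.png

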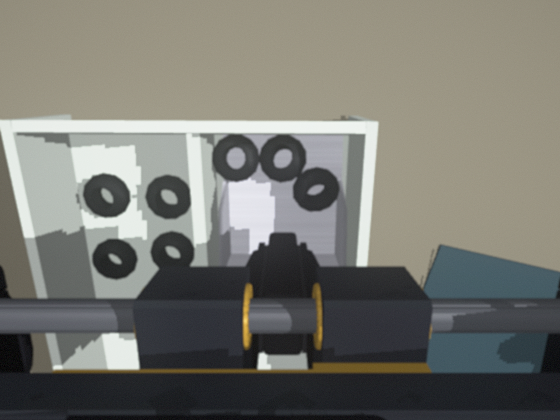

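All three cores sit on the scoop floor against the end wall, at (236,158), (282,158) and (316,188). Next I'll tilt the mouth up and lift, staying over the tray.

Request:
servo_tool(plan=[[-0.003, 0, -0.001, 0, 3, 0, 0], [-0.004, 0, -0.004, 0, 5, 0, 0], [-0.003, 0, -0.006, 0, 5, 0, 0], [-0.002, 0, -0.01, 0, 5, 0, 0], [-0.001, 0, -0.012, 0, 5, 0, 0], [0, 0, -0.012, 0, 5, 0, 0], [0, 0, -0.012, 0, 4, 0, 0], [0, 0, -0.012, 0, 3, 0, 0]])

```text
t: 8.08
eef_pos: [473.8, 16.7, 111.5]
tcp_rot: [-3.137, -0.606, -3.054]
ft_force: [-0.3, 0.4, -2.0]
opening: 0.144
```

Request:
servo_tool(plan=[[0.003, 0, -0.012, 0, 3, 0, 0], [0.003, 0, -0.012, 0, 2, 0, 0], [0.003, 0, -0.01, 0, 2, 0, 0], [0, 0, 0, 0, 0, 0, 0], [0, 0, 0, 0, 0, 0, 0]])

```text
t: 8.5
eef_pos: [488.3, 18.1, 143.5]
tcp_rot: [-3.137, -0.741, -3.054]
ft_force: [-1.2, -0.6, -2.4]
opening: 0.145
```

```bash
python3 -c "
from h import *
d=cam('wrist','w5')
plan([449,14,140],[np.pi,-.3,-3.052],0)"
```

```text
t8.55 at [488.2  18.1 143.5] [-3.138 -0.741 -3.054] F [ 0.3 -0.2 -1.8] op 0.145 d [-39.2  -4.1  -3.5] n 4
[0.0067, -0.0001, 0.0073, -0.04, -6.32, -0.01, 0]
[0.0074, -0.0001, 0.0065, -0.04, -6.32, -0.01, 0]
[0.0081, -0.0001, 0.0057, -0.04, -6.32, -0.01, 0]
[0.0087, -0.0002, 0.0047, -0.04, -6.32, -0.01, 0]
```

View pics/w5.png

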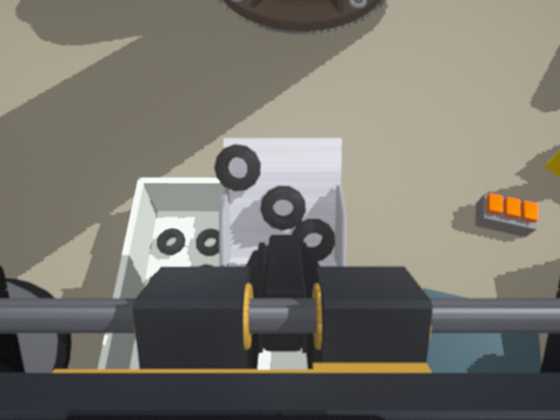

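Two cores slid to the back wall. The third rests at (238,167) against the front of the left side wall. I'll carry it gently, tilted back.

```bash
python3 -c "
from h import *
plan([563,-211,165],[np.pi,-.35,-3.052],0,n=13)"
```

```text
t8.55 at [488.2  18.1 143.5] [-3.138 -0.741 -3.054] F [ 0.3 -0.2 -1.8] op 0.145 d [  74.8 -229.1   21.5] n 13
[-0.002, -0.0181, -0.004, -0.01, -1.72, -0.0, 0]
[-0.0021, -0.0181, -0.0039, -0.01, -1.72, -0.0, 0]
[-0.0022, -0.0181, -0.0039, -0.01, -1.72, -0.0, 0]
[-0.0023, -0.0181, -0.0038, -0.01, -1.72, -0.0, 0]
[-0.0024, -0.0181, -0.0037, -0.01, -1.72, -0.0, 0]
[-0.0025, -0.0181, -0.0037, -0.01, -1.72, -0.0, 0]
[-0.0027, -0.0181, -0.0036, -0.01, -1.72, -0.0, 0]
[-0.0028, -0.0181, -0.0035, -0.01, -1.72, -0.0, 0]
[-0.0029, -0.0181, -0.0034, -0.01, -1.72, -0.0, 0]
[-0.003, -0.0181, -0.0033, -0.01, -1.72, -0.0, 0]
[-0.0031, -0.0181, -0.0033, -0.01, -1.72, -0.0, 0]
[-0.0032, -0.0181, -0.0032, -0.01, -1.72, -0.0, 0]
[-0.0032, -0.0181, -0.0031, -0.01, -1.72, -0.0, 0]
```

Request:
servo_tool(plan=[[0, -0.006, -0.004, 0, -1.5, 0, 0], [-0.001, -0.012, -0.004, 0, -1.7, 0, 0], [-0.002, -0.018, -0.004, 0, -1.7, 0, 0], [-0.002, -0.02, -0.004, 0, -1.7, 0, 0], [-0.003, -0.02, -0.004, 0, -1.7, 0, 0], [-0.003, -0.02, -0.004, 0, -1.7, 0, 0], [-0.003, -0.02, -0.004, 0, -1.7, 0, 0], [-0.003, -0.02, -0.004, 0, -1.7, 0, 0]])

```text
t: 9.22
eef_pos: [532.5, -122.8, 161.4]
tcp_rot: [-3.135, -0.484, -3.049]
ft_force: [-0.2, 0.3, -2.1]
opening: 0.148
```

Request:
servo_tool(plan=[[-0.003, -0.02, -0.003, 0, -1.7, 0, 0], [-0.003, -0.018, -0.003, 0, -1.7, 0, 0], [-0.003, -0.015, -0.003, 0, -1.7, 0, 0], [-0.003, -0.01, -0.003, 0, -1.7, 0, 0], [-0.002, -0.005, -0.002, 0, -1, 0, 0], [0, -0.002, 0, 0, 0, 0, 0], [0, 0, 0, 0, 0, 0, 0]])

```text
t: 9.8
eef_pos: [556.2, -204.0, 173.7]
tcp_rot: [-3.128, -0.326, -3.057]
ft_force: [-0.6, 0.8, -2.2]
opening: 0.144
```

```bash
python3 -c "
from h import *
d=cam('wrist','w6')
plan([563,-211,150],[np.pi,.9,-3.052],0)"
```

```text
t9.85 at [ 556.3 -203.7  173.6] [-3.128 -0.326 -3.056] F [ 0.5 -0.6 -2.3] op 0.147 d [  6.7  -7.3 -23.6] n 11
[-0.0012, -0.0007, 0.0019, -0.07, -6.38, 0.02, 0]
[-0.001, -0.0007, 0.002, -0.07, -6.38, 0.02, 0]
[-0.0008, -0.0007, 0.0021, -0.07, -6.38, 0.02, 0]
[-0.0005, -0.0007, 0.0022, -0.07, -6.38, 0.02, 0]
[-0.0003, -0.0007, 0.0022, -0.07, -6.38, 0.02, 0]
[-0.0, -0.0007, 0.0022, -0.07, -6.38, 0.02, 0]
[0.0002, -0.0007, 0.0022, -0.07, -6.38, 0.02, 0]
[0.0005, -0.0007, 0.0022, -0.07, -6.38, 0.02, 0]
[0.0007, -0.0007, 0.0021, -0.07, -6.38, 0.02, 0]
[0.0009, -0.0007, 0.002, -0.07, -6.38, 0.02, 0]
[0.0011, -0.0007, 0.0019, -0.07, -6.38, 0.02, 0]
```

View pics/w6.png

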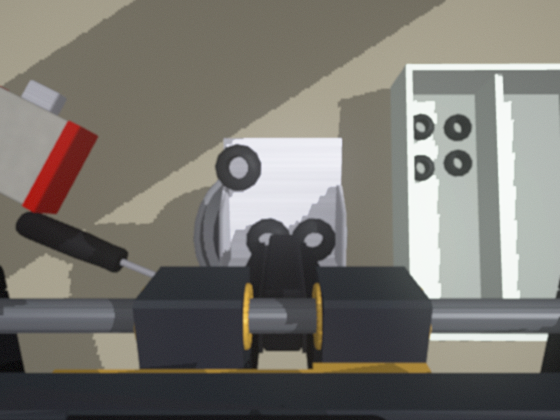

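All three cores are still aboard, over the pot: one at (238,167), two at the back at (268,238) and (313,238). Now the pour.

Request:
servo_tool(plan=[[-0.002, -0.002, 0.002, 0, -5, 0, 0], [-0.002, -0.002, 0.003, 0, -6.5, 0, 0], [-0.001, -0.001, 0.003, 0, -6.5, 0, 0], [-0.001, -0.001, 0.003, 0, -6.5, 0, 0], [0, -0.001, 0.003, 0, -6.5, 0, 0], [0, 0, 0.003, 0, -6.5, 0, 0], [0.001, 0, 0.003, 0, -6.5, 0, 0], [0.001, 0, 0.003, 0, -6.5, 0, 0]])

```text
t: 10.52
eef_pos: [583.4, -189.6, 173.8]
tcp_rot: [-3.113, 0.491, -3.083]
ft_force: [1.3, -0.4, -2.1]
opening: 0.146
```

```bash
python3 -c "
from h import *
plan([563,-211,130],[np.pi,.95,-3.052],0)"
```

```text
t10.52 at [ 583.4 -189.6  173.8] [-3.113  0.491 -3.083] F [ 1.3 -0.4 -2.1] op 0.146 d [-20.4 -21.4 -43.8] n 4
[0.0099, -0.0048, 0.0072, -0.7, -6.58, -0.24, 0]
[0.0107, -0.0049, 0.006, -0.7, -6.58, -0.24, 0]
[0.0113, -0.0049, 0.0047, -0.7, -6.58, -0.24, 0]
[0.0118, -0.0049, 0.0033, -0.7, -6.58, -0.24, 0]
```

Request:
servo_tool(plan=[[0.012, -0.006, 0.006, -0.5, 0, 0, 0], [0.012, -0.006, 0.006, -0.5, 0, 0, 0], [0.008, -0.005, 0.005, -0.5, -1, 0, 0], [0.005, -0.003, 0.003, 0, -2, 0, 0]])

```text
t: 10.85
eef_pos: [580.5, -195.5, 164.7]
tcp_rot: [-3.124, 0.48, -3.103]
ft_force: [0.2, 0.3, -1.3]
opening: 0.146
```

```bash
python3 -c "
from h import *
plan([563,-211,130],[np.pi,.95,-3.052],0)"
```

```text
t10.85 at [ 580.5 -195.5  164.7] [-3.124  0.48  -3.103] F [ 0.2  0.3 -1.3] op 0.146 d [-17.5 -15.5 -34.7] n 4
[0.008, -0.0036, 0.0057, -0.72, -6.73, -0.49, 0]
[0.0087, -0.0036, 0.0047, -0.72, -6.73, -0.49, 0]
[0.0092, -0.0036, 0.0036, -0.72, -6.73, -0.49, 0]
[0.0096, -0.0035, 0.0024, -0.72, -6.73, -0.49, 0]
```

```bash
python3 -c "
from h import *
s=env.state();print(s['joints'].round(3),s['qvel'].round(3),s['ft_force'])"
```

```text
[-0.54   0.418  1.962  0.632  0.415 -2.685] [ 0.083 -0.048  0.012  0.17  -0.182  0.   ] [ 0.18272768  0.34831479 -1.29559338]
```

Joint 6 is at its range end, and with the mouth towards the robot the wrist nears singularity. I'll level the scoop, turn the mouth to point away from the robot and pour that way.

Request:
servo_tool(plan=[[0, 0, -0.005, 0, 6, 0, 0], [0, 0, -0.008, 0, 6.5, 0, 0], [0, 0, -0.008, 0, 6.5, 0, 0], [0, 0, -0.005, 0, 6.5, 0, 0], [0, 0, 0, 0, 4, 0, 0], [0, 0, 0, 0, 0, 0, 0]])

```text
t: 11.35
eef_pos: [573.9, -195.0, 187.8]
tcp_rot: [-3.125, -0.003, -3.111]
ft_force: [-0.1, 0.1, -1.5]
opening: 0.151
```

```bash
python3 -c "
from h import *
plan([543,-213,190],[np.pi,0,3.05],0,n=4)
print(env.state()['joints'].round(2))
d=cam('wrist','w7')"
```

```text
t11.35 at [ 573.9 -195.   187.8] [-3.125e+00 -3.000e-03 -3.111e+00] F [-0.1  0.1 -1.5] op 0.151 d [-30.9 -18.    2.2] n 4
[0.0079, -0.0043, -0.0004, -0.24, -0.03, 1.76, 0]
[0.0077, -0.0045, -0.0005, -0.24, -0.03, 1.76, 0]
[0.0076, -0.0047, -0.0005, -0.24, -0.03, 1.76, 0]
[0.0074, -0.005, -0.0005, -0.24, -0.03, 1.76, 0]
[-0.43  0.49  1.64 -0.02  1.01 -2.02]
```

View pics/w7.png

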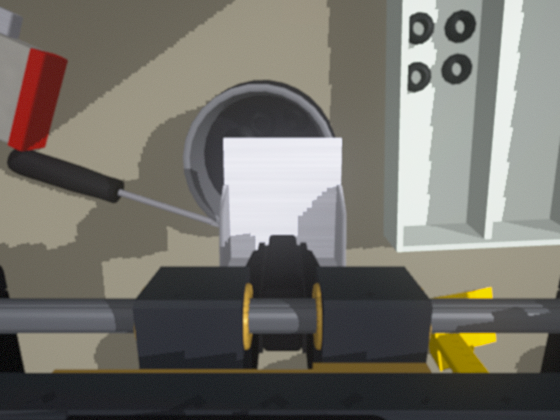

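The scoop is already empty, so the cores slid off at about 28°. Nothing shows on the table. I'll check inside the pot with a contrast-stretched composite.

Run:
```python
from h import *
def st(im,f,g=4.):
    im=cv2.resize(im,None,fx=f,fy=f,interpolation=3).astype(float); return np.clip(im*g,0,255).astype('uint8')
w=cv2.imread('pics/w7.png')[70:230,175:345]; s=cam('scene','s7')['img'][180:260,165:245]; t=cam('top','t7')['img'][185:265,335:415]
h=330
ims=[cv2.resize(st(x,1,g),(260,260),interpolation=3) for x,g in((w,4),(s,4),(t,4))]
cv2.imwrite('pics/pot7.png',np.hstack(ims))
```

```text
(no output)
```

View pics/pot7.png

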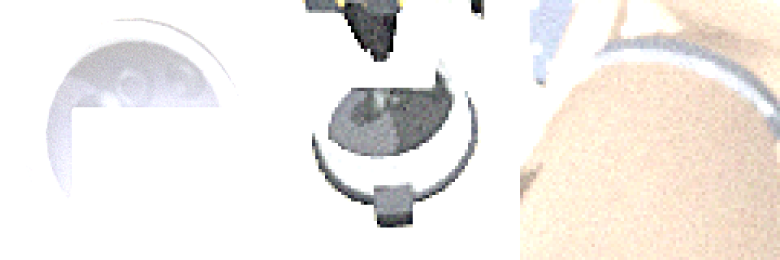

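The left panel (wrist view) shows three rings on the pot floor, so all three cores are in. Next is the second lane.

```bash
python3 -c "
from h import *
plan([556,-57,120],[np.pi,0.007,-3.052],0,n=6)"
```

```text
t11.50 at [ 572.  -194.6  187.1] [-3.127  0.    -3.111] F [-0.4  0.4 -0.7] op 0.151 d [-16.  137.6 -67.1] n 6
[0.002, 0.0232, 0.0109, -0.14, -0.07, -0.56, 0]
[0.0017, 0.0232, 0.0109, -0.14, -0.07, -0.56, 0]
[0.0015, 0.0231, 0.011, -0.14, -0.07, -0.56, 0]
[0.0013, 0.0231, 0.011, -0.14, -0.07, -0.56, 0]
[0.0011, 0.0231, 0.0111, -0.14, -0.07, -0.56, 0]
[0.0009, 0.0231, 0.0111, -0.14, -0.07, -0.56, 0]
```

Request:
servo_tool(plan=[[0.002, 0.023, 0.005, -0.1, 0, -0.6, 0], [0.002, 0.023, 0.01, -0.1, 0, -0.6, 0], [0.002, 0.023, 0.011, -0.1, 0, -0.6, 0], [0.001, 0.023, 0.011, -0.1, 0, -0.6, 0], [0.001, 0.023, 0.011, -0.1, 0, -0.6, 0], [0.001, 0.012, 0.006, -0.1, 0, -0.4, 0], [0, 0, 0, 0, 0, 0, 0], [0, 0, 0, 0, 0, 0, 0]])

```text
t: 12.17
eef_pos: [550.9, -65.8, 128.8]
tcp_rot: [-3.141, 0.013, -3.054]
ft_force: [0.1, -0.5, -1.5]
opening: 0.144
```

Run:
```python
from h import *
d=cam('wrist','w8')
plan([556,-57,50],[np.pi,0.007,-3.052],0)
g=cv2.cvtColor(d['img'],6).astype(float)
# dark core pixels, sizes
m=((g<75)).astype('uint8'); m[225:]=0
Rz=Ro.from_euler('z',.09);o=np.array([495.4,-22,0])
for c in cv2.findContours(m,0,2)[0]:
    a=cv2.contourArea(c)
    if a>150:
        (u,v),r=cv2.minEnclosingCircle(c); print('core?',round(u),round(v),round(r),Rz.inv().apply(ray(d,u,v,11)-o).round(1))
for x in(-60,-20):
  for y,z in((0,41),(-79.5,48),(79.5,48)):
    u,v=proj(d,o+Rz.apply((x,y,z))); 
    if 0<v<225 and 12<u<548:
        row=g[int(round(v)),int(u)-12:int(u)+13]; k=np.where(row>222)[0]; print(x,y,'pred',round(u,1),'bright centre',(int(u)-12+k.mean()).round(1) if len(k) else None)
```

```text
t12.22 at [550.9 -66.1 128.9] [-3.141  0.013 -3.055] F [-0.8  0.1 -2.1] op 0.147 d [  5.1   9.1 -78.9] n 3
[-0.0016, 0.0029, 0.0263, -0.01, 0.11, -0.05, 0]
[-0.0017, 0.0029, 0.0263, -0.01, 0.11, -0.05, 0]
[-0.0017, 0.0029, 0.0263, -0.01, 0.11, -0.05, 0]
core? 68 168 88 [  21.9 -214.1   11. ]
core? 108 158 89 [  14.2 -181.6   11. ]
core? 266 93 16 [-33.3 -58.8  11. ]
core? 314 86 17 [-37.9 -24.   11. ]
core? 316 36 18 [-71.4 -22.7  11. ]
core? 266 35 18 [-72.  -58.2  11. ]
-60 0 pred 355.9 bright centre 359.5
-60 -79.5 pred 229.9 bright centre 230.0
-60 79.5 pred 486.2 bright centre 487.0
-20 0 pred 352.9 bright centre 356.5
-20 -79.5 pred 232.5 bright centre 234.6
-20 79.5 pred 477.4 bright centre 477.5
```

Request:
servo_tool(plan=[[-0.002, 0.005, 0.012, 0, 0, 0, 0], [-0.002, 0.003, 0.018, 0, 0, 0, 0], [-0.001, 0.001, 0.018, 0, -0.3, 0, 0], [0, 0, 0.012, 0, -0.3, 0, 0], [0, 0, 0.003, 0, 0, 0, 0], [0, 0, 0, 0, 0, 0, 0]])

```text
t: 12.72
eef_pos: [560.1, -62.2, 68.3]
tcp_rot: [-3.141, 0.035, -3.063]
ft_force: [1.8, 13.7, 2.6]
opening: 0.144
```

```bash
python3 -c "
from h import *
plan([556,-57,45],[np.pi,0.03,-3.052],0)"
```

```text
t12.72 at [560.1 -62.2  68.3] [-3.141  0.035 -3.063] F [ 1.8 13.7  2.6] op 0.144 d [ -4.1   5.2 -23.3] n 1
[0.0045, 0.0055, 0.0231, -0.06, 0.28, -0.63, 0]
```

Request:
servo_tool(plan=[[0.002, 0.004, -0.001, 0, 0, 0.2, 0], [0.001, 0.003, 0, 0, 0, 0.2, 0], [0, 0, 0, 0, 0, 0, 0]])

```text
t: 12.97
eef_pos: [557.5, -57.7, 70.4]
tcp_rot: [-3.141, 0.037, -3.074]
ft_force: [0.7, 1.0, -1.5]
opening: 0.149
```

```bash
python3 -c "
from h import *
plan([556,-57,45],[np.pi,0.03,-3.052],0)"
```

```text
t12.97 at [557.5 -57.7  70.4] [-3.141  0.037 -3.074] F [ 0.7  1.  -1.5] op 0.149 d [ -1.5   0.7 -25.4] n 1
[0.0024, 0.0008, 0.0254, -0.09, 0.42, -1.24, 0]
```

Request:
servo_tool(plan=[[0.001, 0.001, 0.012, 0, 0, -0.7, 0], [0, 0, 0.008, 0, 0, -0.5, 0], [0, 0, 0.003, 0, 0, 0, 0], [0, 0, 0.002, 0, 0, 0, 0], [0.002, 0, 0.001, 0, 0, 0, 0], [0.006, 0, 0, 0, 0, 0, 0]])

```text
t: 13.47
eef_pos: [555.8, -60.2, 48.4]
tcp_rot: [-3.136, 0.052, -3.055]
ft_force: [-1.2, 0.3, -1.3]
opening: 0.148
```

Request:
servo_tool(plan=[[0.01, 0, -0.0003, 0, 0.3, 0, 0], [0.011, 0, -0.0003, 0, 0, 0, 0], [0.011, 0, -0.0003, 0, 0, 0, 0], [0.011, 0, 0, 0, 0, 0, 0]])

```text
t: 13.8
eef_pos: [511.9, -65.1, 48.0]
tcp_rot: [-3.135, 0.049, -3.056]
ft_force: [5.8, 0.7, 7.8]
opening: 0.148
```

```bash
python3 -c "
from h import *
plan([455,-66,45],[np.pi,0.03,-3.052],0,n=4)"
```

```text
t13.80 at [511.9 -65.1  48. ] [-3.135  0.049 -3.056] F [5.8 0.7 7.8] op 0.148 d [-56.9  -0.9  -3. ] n 4
[0.0142, 0.001, 0.0001, -0.1, 0.27, -0.05, 0]
[0.0142, 0.001, 0.0001, -0.1, 0.27, -0.05, 0]
[0.0142, 0.001, 0.0002, -0.1, 0.27, -0.05, 0]
[0.0142, 0.001, 0.0003, -0.1, 0.27, -0.05, 0]
```

Request:
servo_tool(plan=[[0.011, 0.002, -0.0006, 0, 0.3, 0, 0], [0.011, 0.001, -0.0005, 0, 0, 0, 0], [0.011, 0.001, -0.0004, 0, 0, 0, 0], [0.01, 0, -0.0003, 0, 0, 0, 0]])

```text
t: 14.13
eef_pos: [464.2, -65.3, 48.2]
tcp_rot: [-3.134, 0.042, -3.057]
ft_force: [0.6, -0.3, -2.6]
opening: 0.149
```

```bash
python3 -c "
from h import *
plan([455,-66,45],[np.pi,0.03,-3.052],0,n=2)"
```

```text
t14.13 at [464.2 -65.3  48.2] [-3.134  0.042 -3.057] F [ 0.6 -0.3 -2.6] op 0.149 d [-9.2 -0.7 -3.2] n 2
[0.0047, 0.0, 0.0014, -0.21, 0.33, -0.14, 0]
[0.0047, 0.0, 0.0015, -0.21, 0.33, -0.14, 0]
```

Request:
servo_tool(plan=[[0.003, 0, 0.0015, 0, 0, 0, 0], [0.003, 0, 0.001, 0, 0, 0, 0], [0.003, 0, 0, 0, 0, 0, 0], [0.003, 0, 0, 0, 0, 0, 0]])

```text
t: 14.47
eef_pos: [454.4, -67.7, 48.1]
tcp_rot: [-3.131, 0.052, -3.059]
ft_force: [0.9, 1.0, -2.7]
opening: 0.144
```

```bash
python3 -c "
from h import *
cam('wrist','w9')
plan([453,-66,45],[np.pi,0.03,-3.052],0,n=2)"
```

```text
t14.52 at [453.7 -67.6  47.9] [-3.131  0.051 -3.059] F [ 1.2 -0.  -1.4] op 0.150 d [-0.7  1.6 -2.9] n 2
[0.0003, 0.0008, 0.0014, -0.31, 0.6, -0.22, 0]
[0.0003, 0.0008, 0.0014, -0.31, 0.6, -0.22, 0]
```

View pics/w9.png

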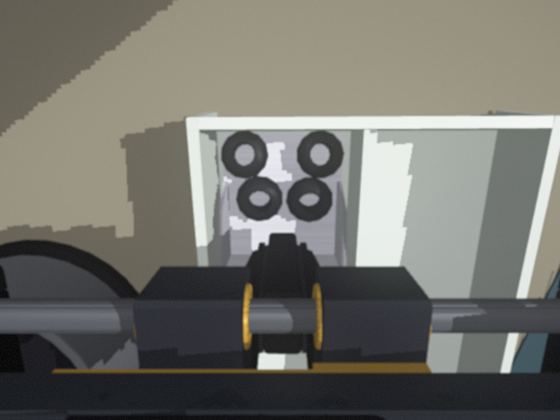

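All four cores are on the scoop floor, at (244,155), (320,155), (259,198) and (309,198). I'll push the last 2 mm, then tilt and lift.

Request:
servo_tool(plan=[[0.002, 0, 0, 0, 0, 0, 0], [0.002, 0, 0, 0, 0, 0, 0]])

```text
t: 14.68
eef_pos: [451.9, -68.3, 48.2]
tcp_rot: [-3.129, 0.056, -3.061]
ft_force: [11.5, 8.1, 3.5]
opening: 0.145
```

Request:
servo_tool(plan=[[-0.003, 0, -0.001, 0, 3, 0, 0], [-0.004, 0, -0.004, 0, 5, 0, 0], [-0.003, 0, -0.006, 0, 5, 0, 0], [-0.002, 0, -0.01, 0, 5, 0, 0], [-0.001, 0, -0.012, 0, 5, 0, 0], [0, 0, -0.012, 0, 4, 0, 0], [0, 0, -0.012, 0, 3, 0, 0], [0, 0, -0.012, 0, 2, 0, 0]])

```text
t: 15.35
eef_pos: [480.0, -64.6, 113.4]
tcp_rot: [-3.126, -0.541, -3.072]
ft_force: [-1.2, -0.3, -3.4]
opening: 0.147
```

Request:
servo_tool(plan=[[0.003, 0, -0.015, 0, 0, 0, 0], [0.003, 0, -0.015, 0, 0, 0, 0], [0.003, 0, -0.012, 0, 0, 0, 0], [0, 0, -0.005, 0, 0, 0, 0], [0, 0, 0, 0, 0, 0, 0]])

```text
t: 15.77
eef_pos: [497.0, -62.1, 157.8]
tcp_rot: [-3.128, -0.551, -3.07]
ft_force: [-1.3, 0.1, -2.3]
opening: 0.144
```

```bash
python3 -c "
from h import *
d=cam('wrist','w10');t=cam('top')
g=cv2.cvtColor(d['img'],6).astype(int); m=(g[100:262,215:350]<70).astype('uint8'); print('dark blobs on scoop',[(c[:,0].mean(0)+[215,100]).round().tolist()+[cv2.contourArea(c)] for c in cv2.findContours(m,0,2)[0] if cv2.contourArea(c)>100])
Rz=Ro.from_euler('z',-.36)
plan([572,-222,170],[np.pi,-.3,2.78],0,n=12)"
```

```text
dark blobs on scoop [[282.0, 224.0, 2580.0], [313.0, 167.0, 323.0], [242.0, 161.0, 638.0]]
t15.87 at [496.3 -62.1 157.1] [-3.128 -0.552 -3.07 ] F [-0.4  0.3 -2.9] op 0.147 d [  75.7 -159.9   12.9] n 12
[-0.004, -0.0138, -0.0035, -0.92, -1.17, 1.9, 0]
[-0.0045, -0.0136, -0.0037, -0.92, -1.17, 1.9, 0]
[-0.005, -0.0134, -0.0038, -0.92, -1.17, 1.9, 0]
[-0.0055, -0.0131, -0.0039, -0.92, -1.17, 1.9, 0]
[-0.0061, -0.0129, -0.004, -0.92, -1.17, 1.9, 0]
[-0.0066, -0.0126, -0.0041, -0.92, -1.17, 1.9, 0]
[-0.0071, -0.0123, -0.0041, -0.92, -1.17, 1.9, 0]
[-0.0075, -0.012, -0.0042, -0.92, -1.17, 1.9, 0]
[-0.008, -0.0117, -0.0042, -0.92, -1.17, 1.9, 0]
[-0.0085, -0.0113, -0.0042, -0.92, -1.17, 1.9, 0]
[-0.0089, -0.011, -0.0042, -0.92, -1.17, 1.9, 0]
[-0.0094, -0.0106, -0.0042, -0.92, -1.17, 1.9, 0]
```

Request:
servo_tool(plan=[[-0.002, -0.006, -0.003, -0.5, -1, 1, 0], [-0.004, -0.011, -0.003, -0.9, -1.2, 1.9, 0], [-0.005, -0.014, -0.003, -0.9, -1.2, 1.9, 0], [-0.006, -0.014, -0.003, -0.9, -1.2, 1.9, 0], [-0.006, -0.014, -0.003, -0.9, -1.2, 1.9, 0], [-0.007, -0.014, -0.003, -0.9, -1.2, 1.9, 0], [-0.007, -0.014, -0.003, -0.9, -1.2, 1.9, 0], [-0.008, -0.014, -0.003, -0.9, -1.2, 1.9, 0]])

```text
t: 16.53
eef_pos: [542.2, -173.8, 156.8]
tcp_rot: [-3.124, -0.374, 2.913]
ft_force: [0.2, 0.6, -2.6]
opening: 0.144
```

Request:
servo_tool(plan=[[-0.008, -0.014, -0.003, -0.9, -1.2, 1.9, 0], [-0.008, -0.013, -0.003, -0.9, -1.2, 1.9, 0], [-0.008, -0.012, -0.003, -0.9, -1.2, 1.9, 0], [-0.008, -0.01, -0.003, -0.9, -1, 1.9, 0], [-0.006, -0.006, -0.002, -0.5, 0, 1, 0], [-0.002, -0.003, 0, 0, 0, 0, 0], [0, 0, 0, 0, 0, 0, 0]])

```text
t: 17.12
eef_pos: [565.0, -256.3, 155.9]
tcp_rot: [3.137, -0.284, 2.724]
ft_force: [0.0, 0.4, -1.9]
opening: 0.148
```

```bash
python3 -c "
from h import *
d=cam('wrist','w11')
g=cv2.cvtColor(d['img'],6).astype(int); m=(g[135:262,215:350]<70).astype('uint8'); print([(c[:,0].mean(0)+[215,135]).round().tolist()+[cv2.contourArea(c)] for c in cv2.findContours(m,0,2)[0] if cv2.contourArea(c)>100])
plan([584,-228,160],[np.pi,-.3,2.78],0);print(env.state()['joints'].round(2))"
```

```text
[[286.0, 232.0, 2335.0], [329.0, 176.0, 699.0], [231.0, 169.0, 116.0]]
t17.17 at [ 565.  -255.9  155.9] [ 3.137 -0.285  2.725] F [-0.  -0.6 -2.5] op 0.149 d [19.  27.9  4.1] n 1
[-0.0047, 0.0332, -0.0055, 1.18, 0.89, -3.03, 0]
[-0.52  0.66  1.44 -0.03  1.33 -1.66]
```

Request:
servo_tool(plan=[[-0.001, 0.006, -0.001, 0.2, 0, -0.5, 0], [-0.001, 0.009, -0.001, 0.2, 0, -0.5, 0], [-0.001, 0.008, -0.001, 0.2, 0, -0.5, 0], [-0.001, 0.004, -0.001, 0.2, 0, -0.5, 0], [0, 0.001, 0, 0, 0, 0, 0], [0, 0, 0, 0, 0, 0, 0]])

```text
t: 17.67
eef_pos: [582.7, -225.1, 158.8]
tcp_rot: [3.141, -0.287, 2.772]
ft_force: [-0.0, 0.3, -2.2]
opening: 0.148
```

```bash
python3 -c "
from h import *
d=cam('wrist','w12')
plan([584,-228,160],[np.pi,-.3,2.78],0)"
```

```text
t17.72 at [ 582.7 -225.2  158.9] [ 3.14  -0.287  2.771] F [-0.3 -0.2 -1.7] op 0.148 d [ 1.3 -2.8  1.1] n 1
[-0.0019, -0.0022, -0.0017, 0.21, 0.77, -0.47, 0]
```

View pics/w12.png

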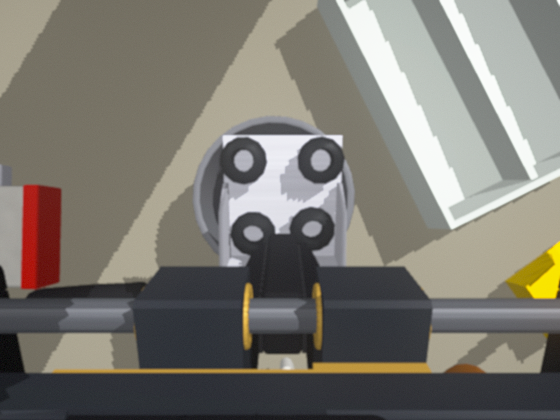

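All four cores are aboard, over the pot. Pouring in stages.

Request:
servo_tool(plan=[[0.001, 0, 0, 0, -5, 0, 0], [0.002, 0, 0.001, 0, -6.5, 0, 0], [0.002, 0, 0.001, 0, -6.5, 0, 0], [0.002, 0, 0.001, 0, -6, 0, 0], [0.002, 0, 0.001, 0, -5, 0, 0]])

```text
t: 18.13
eef_pos: [575.9, -222.9, 155.1]
tcp_rot: [-3.141, 0.239, 2.771]
ft_force: [1.4, 0.0, -2.5]
opening: 0.147
```

```bash
python3 -c "
from h import *
plan([584,-228,138],[np.pi,.6,2.77],0);print(env.state()['joints'].round(2))"
```

```text
t18.13 at [ 575.9 -222.9  155.1] [-3.141  0.239  2.771] F [ 1.4  0.  -2.5] op 0.147 d [  8.1  -5.1 -17.1] n 4
[-0.0013, -0.0004, 0.0047, -0.0, -5.17, 0.02, 0]
[-0.0009, -0.0004, 0.0048, -0.0, -5.17, 0.02, 0]
[-0.0004, -0.0004, 0.0049, -0.0, -5.17, 0.02, 0]
[0.0, -0.0004, 0.0049, -0.0, -5.17, 0.02, 0]
[-0.49  0.47  1.81  0.05  0.62 -1.72]
```

Request:
servo_tool(plan=[[-0.001, 0, 0.003, 0, -4, 0, 0], [-0.001, 0, 0.003, 0, -5, 0, 0], [-0.001, 0, 0.003, 0, -5, 0, 0], [0, 0, 0.003, 0, -5, 0, 0], [0, 0, 0.002, 0, -5, 0, 0], [0, 0, 0, 0, -3, 0, 0], [0, 0, 0, 0, 0, 0, 0], [0, 0, 0, 0, 0, 0, 0]])

```text
t: 18.8
eef_pos: [585.9, -218.0, 152.2]
tcp_rot: [3.117, 0.584, 2.772]
ft_force: [-0.0, -0.7, -1.3]
opening: 0.146
```

```bash
python3 -c "
from h import *
d=cam('wrist','w13')
g=cv2.cvtColor(d['img'],6).astype(int); m=(g[140:262,222:345]<70).astype('uint8'); print([(c[:,0].mean(0)+[222,140]).round().tolist()+[cv2.contourArea(c)] for c in cv2.findContours(m,0,2)[0] if cv2.contourArea(c)>100])
plan([584,-228,138],[np.pi,.6,2.77],0);print(env.state()['joints'].round(2))"
```

```text
[[280.0, 248.0, 1128.0]]
t18.85 at [ 586.  -218.   152.3] [3.117 0.585 2.772] F [ 0.1  0.5 -2.4] op 0.146 d [ -2.  -10.  -14.3] n 1
[0.0065, -0.0104, 0.0126, 1.47, -0.89, 0.07, 0]
[-0.5   0.44  2.03  0.82  0.14 -2.5 ]
```

Request:
servo_tool(plan=[[0, 0, -0.005, 0, 5, 0, 0], [0, 0, -0.008, 0, 6.5, 0, 0], [0, 0, -0.008, 0, 6.5, 0, 0], [0, 0, -0.005, 0, 6.5, 0, 0], [-0.008, 0, -0.003, 0, 5, 0, 0], [-0.02, 0, 0, 0, 2, 0, 0], [-0.02, 0, 0, 0, 0, 0, 0], [0, 0, 0, 0, 0, 0, 0]])

```text
t: 19.52
eef_pos: [623.4, -234.0, 183.3]
tcp_rot: [3.127, 0.154, 2.783]
ft_force: [0.3, -0.0, -2.8]
opening: 0.146
```

Run:
```python
from h import *
d=cam('wrist','w14'); im=d['img']
a=np.clip(im.astype(float)*1,0,255).astype('uint8')
b=im[60:230,190:380].astype(float); b=np.clip((b-b.min())*5,0,255).astype('uint8'); b=cv2.resize(b,(375,336))
a=cv2.resize(a[:262],None,fx=.75,fy=.75)
c=np.zeros((max(a.shape[0],336),a.shape[1]+375,3),'uint8');c[:a.shape[0],:a.shape[1]]=a;c[:336,a.shape[1]:]=b
cv2.imwrite('pics/c14.png',c)
plan([535,157,150],[np.pi,0,2.99],0)
```

```text
t19.57 at [ 621.9 -233.2  182.7] [3.126 0.152 2.783] F [ 0.3 -0.2 -0.9] op 0.146 d [-86.9 390.2 -32.7] n 11
[0.0201, 0.0304, 0.0004, -0.0, 0.8, -1.07, 0]
[0.0195, 0.0308, 0.0007, -0.0, 0.8, -1.07, 0]
[0.0189, 0.0312, 0.0009, -0.0, 0.8, -1.07, 0]
[0.0183, 0.0315, 0.0012, -0.0, 0.8, -1.07, 0]
[0.0177, 0.0319, 0.0015, -0.0, 0.8, -1.07, 0]
[0.0171, 0.0322, 0.0017, -0.0, 0.8, -1.07, 0]
[0.0164, 0.0325, 0.0019, -0.0, 0.8, -1.07, 0]
[0.0158, 0.0328, 0.0022, -0.0, 0.8, -1.07, 0]
[0.0152, 0.0331, 0.0024, -0.0, 0.8, -1.07, 0]
[0.0145, 0.0334, 0.0026, -0.0, 0.8, -1.07, 0]
[0.0138, 0.0336, 0.0028, -0.0, 0.8, -1.07, 0]
```

View pics/c14.png

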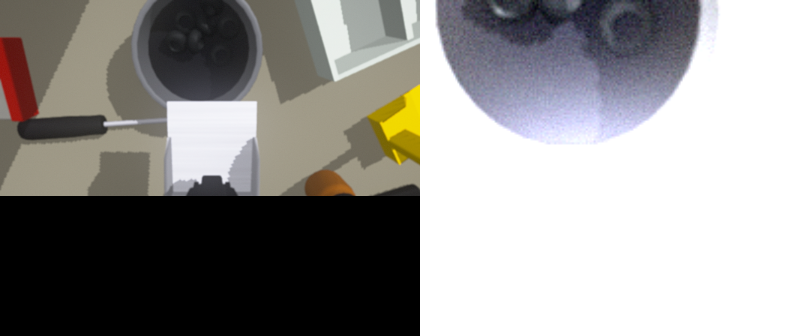

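The scoop is empty and the cores lie together in the pot at (195,40) in the composite. Nothing shows on the table beside it. I'll check the tray numerically while the scoop goes back to the mat.

Request:
servo_tool(plan=[[0.018, 0.03, 0, 0, 0.8, -1.1, 0], [0.018, 0.031, 0.001, 0, 0.8, -1.1, 0], [0.018, 0.031, 0.001, 0, 0.8, -1.1, 0], [0.017, 0.031, 0.001, 0, 0.8, -1.1, 0], [0.016, 0.032, 0.001, 0, 0.8, -1.1, 0], [0.016, 0.032, 0.002, 0, 0.8, -1.1, 0], [0.015, 0.032, 0.002, 0, 0.8, -1.1, 0], [0.015, 0.033, 0.002, 0, 0.8, -1.1, 0]])

```text
t: 20.23
eef_pos: [558.9, 44.0, 155.7]
tcp_rot: [-3.116, 0.034, 2.923]
ft_force: [0.9, -0.3, -1.8]
opening: 0.143
```

Request:
servo_tool(plan=[[0.014, 0.033, 0.002, 0, 0.8, -1.1, 0], [0.012, 0.033, 0.002, 0, 0.8, -1.1, 0], [0.008, 0.02, 0.002, 0, 0.5, -1, 0], [0, 0.01, 0, 0, 0, 0, 0], [0, 0, 0, 0, 0, 0, 0], [0, 0, 0, 0, 0, 0, 0]])

```text
t: 20.73
eef_pos: [537.1, 149.7, 145.3]
tcp_rot: [-3.099, -0.005, 2.981]
ft_force: [0.3, -0.3, -1.7]
opening: 0.149
```

Run:
```python
from h import *
d=cam('wrist','w15'); t=cam('top','t15')
# scoop lip corners in hand
g=cv2.cvtColor(d['img'],6)
Rz=Ro.from_euler('z',.09);o=np.array([495.4,-22,5])
pts=np.array([proj(t,o+Rz.apply(p)) for p in[(-103,74,0),(-103,-74,0),(103,-74,0),(103,74,0)]]).astype(int)
gm=cv2.cvtColor(t['img'],6); mask=np.zeros_like(gm); cv2.fillPoly(mask,[pts],255); print('dark px in tray',int(((gm<70)&(mask>0)).sum()))
print('same at start',int(((cv2.imread('pics/top0.png',0)<70)&(mask>0)).sum()))
plan([541,156,60],[np.pi,0.007,2.99],0)
for r in(138,145,150): print(r,np.where(g[r,190:380]>200)[0][[0,-1]]+190 if (g[r,190:380]>200).any() else None)
```

```text
dark px in tray 0
same at start 278
t20.83 at [537.5 149.1 145.4] [-3.1   -0.005  2.98 ] F [-1.   0.1 -0.9] op 0.144 d [  3.5   6.9 -85.4] n 3
[-0.0009, 0.0037, 0.0283, -0.79, -0.23, -0.19, 0]
[-0.0008, 0.0033, 0.0284, -0.79, -0.23, -0.19, 0]
[-0.0007, 0.0029, 0.0284, -0.79, -0.23, -0.19, 0]
138 [223 341]
145 [223 341]
150 [223 341]
```

Request:
servo_tool(plan=[[-0.001, 0.004, 0.015, -0.8, -0.2, -0.2, 0], [-0.001, 0.003, 0.02, -0.8, -0.2, -0.2, 0], [-0.001, 0.002, 0.02, -0.8, 0, 0, 0], [0, 0, 0.01, 0, 0, 0, 0], [0, 0, 0.003, 0, 0, 0, 0], [0, 0, 0, 0, 0, 0, 0]])

```text
t: 21.33
eef_pos: [544.7, 148.1, 77.0]
tcp_rot: [3.142, 0.008, 2.976]
ft_force: [-0.0, -1.0, -2.4]
opening: 0.144
```

Run:
```python
from h import *
plan([541,156,41],[np.pi,0.007,2.99],0)
```

```text
t21.33 at [544.7 148.1  77. ] [3.142 0.008 2.976] F [-0.  -1.  -2.4] op 0.144 d [ -3.7   7.9 -36. ] n 1
[0.0052, 0.0072, 0.0359, -0.0, 0.07, -0.81, 0]
```

Request:
servo_tool(plan=[[0.003, 0.005, 0.008, 0, 0, -0.5, 0], [0.002, 0.003, 0.01, 0, 0, -0.2, 0], [0, 0.001, 0.006, 0, 0, 0, 0], [0, 0, 0.002, 0, 0, 0, 0], [0, 0, 0, 0, 0, 0, 0]])

```text
t: 21.75
eef_pos: [542.3, 158.0, 50.7]
tcp_rot: [-3.141, 0.012, 2.988]
ft_force: [-0.0, -0.2, -1.7]
opening: 0.147
```

Run:
```python
from h import *
plan([541,156,41],[np.pi,0.007,2.99],0)
```

```text
t21.75 at [542.3 158.   50.7] [-3.141  0.012  2.988] F [-0.  -0.2 -1.7] op 0.147 d [-1.3 -2.  -9.7] n 1
[0.0011, -0.0022, 0.0097, -0.01, 0.26, -0.09, 0]
```

Request:
servo_tool(plan=[[0.001, -0.001, 0.003, 0, 0, 0, 0], [0, 0, 0.002, 0, 0, 0, 0], [0, 0, 0.001, 0, 0, 0, 0], [0, 0, 0, 0, 0, 0, 0]])

```text
t: 22.08
eef_pos: [541.3, 157.5, 44.5]
tcp_rot: [-3.142, 0.012, 2.989]
ft_force: [0.0, 0.0, -1.6]
opening: 0.146
```

Request:
servo_tool(plan=[[0, 0, 0.001, 0, 0, 0, 0], [0, 0, 0.001, 0, 0, 0, 0], [0, 0, 0.001, 0, 0, 0, 0], [0, 0, 0, 0, 0, 0, 0]])

```text
t: 22.42
eef_pos: [542.2, 157.3, 42.7]
tcp_rot: [3.141, 0.014, 2.989]
ft_force: [-0.9, 0.2, -2.5]
opening: 0.143
```

Request:
servo_tool(plan=[[0, 0, 0.0015, 0, 0, 0, 0], [0, 0, 0.001, 0, 0, 0, 0], [0, 0, 0.0005, 0, 0, 0, 0]])

```text
t: 22.67
eef_pos: [543.5, 157.2, 41.7]
tcp_rot: [3.14, 0.017, 2.989]
ft_force: [-2.8, 0.9, 5.5]
opening: 0.148
```

Request:
servo_tool(plan=[[0, 0, 0.0005, 0, 0, 0, 0], [0, 0, 0.0005, 0, 0, 0, 0]])

```text
t: 22.83
eef_pos: [543.5, 157.2, 41.7]
tcp_rot: [3.14, 0.018, 2.989]
ft_force: [-1.2, 0.1, 6.7]
opening: 0.143
```

Request:
servo_tool(plan=[[0, 0, 0, 0, 0, 0, 50], [0, 0, 0, 0, 0, 0, 50], [0, 0, 0, 0, 0, 0, 50], [0, 0, 0, 0, 0, 0, 50], [0, 0, 0, 0, 0, 0, 50], [0, 0, -0.005, 0, 0, 0, 60], [0, 0, -0.015, 0, 0, 0, 70], [0, 0, -0.025, 0, 0, 0, 70]])

```text
t: 23.5
eef_pos: [541.0, 156.8, 84.3]
tcp_rot: [-3.141, 0.011, 2.989]
ft_force: [0.2, -0.1, 0.1]
opening: 0.648
```

Request:
servo_tool(plan=[[0, 0, -0.03, 0, 0, 0, 70], [0, 0, -0.03, 0, 0, 0, 70], [0, 0, -0.02, 0, 0, 0, 70], [0, 0, 0, 0, 0, 0, 70]])

```text
t: 23.83
eef_pos: [540.5, 157.2, 172.1]
tcp_rot: [3.141, 0.014, 2.989]
ft_force: [-0.0, -1.1, 1.1]
opening: 0.698
```

Run:
```python
from h import *
d=cam('wrist','w16'); t=cam('top','t16');s=cam('scene','s16')
plan([497,405,180],[np.pi,0,2.99],70)
# predicted vs seen scoop outline: white-ish pixels on mat
hsv=cv2.cvtColor(d['img'],cv2.COLOR_BGR2HSV)
m=((hsv[...,1]<30)&(hsv[...,2]>130)).astype('uint8')
c0=proj(d,[505,160,5]).astype(int)
n,l,st,ce=cv2.connectedComponentsWithStats(m); k=l[c0[1],c0[0]]; print('px',c0,'comp',k,st[k])
r=cv2.minAreaRect(np.argwhere(l==k)[:,::-1].astype(np.float32)); b=cv2.boxPoints(r); print([ (q.round().tolist(),ray(d,*q,3)[:2].round().tolist()) for q in b])
a=t['img'][200:290,90:270]; e=s['img'][160:260,310:490]
x,y=c0; w=d['img'][max(0,y-110):y+110,max(0,x-140):x+140]
H=[cv2.resize(q,(int(q.shape[1]*300/q.shape[0]),300),interpolation=3) for q in(a,w)]
out=np.hstack(H)[:,:800]; cv2.imwrite('pics/c16.png',out); print(out.shape)
```

```text
t23.98 at [539.  156.8 167.7] [-3.14   0.009  2.988] F [-0.2 -0.6 -0.5] op 0.705 d [-42.  248.2  12.3] n 7
[0.0113, 0.0341, -0.0019, -0.01, 0.07, -0.01, 70]
[0.0113, 0.0341, -0.0019, -0.01, 0.07, -0.01, 70]
[0.0113, 0.0341, -0.0019, -0.01, 0.07, -0.01, 70]
[0.0113, 0.0341, -0.0018, -0.01, 0.07, -0.01, 70]
[0.0113, 0.0341, -0.0018, -0.01, 0.07, -0.01, 70]
[0.0113, 0.0341, -0.0018, -0.01, 0.07, -0.01, 70]
[0.0113, 0.0341, -0.0018, -0.01, 0.07, -0.01, 70]
px [278 151] comp 12 [ 245  125   77   88 6025]
[([245.0, 125.0], [477.0, 135.0]), ([321.0, 125.0], [488.0, 201.0]), ([321.0, 212.0], [567.0, 191.0]), ([245.0, 212.0], [556.0, 120.0])]
(300, 800, 3)
```

The scoop is back on the mat: lip centre at about (482,168), rear at (561,155), lip width matching upright. Now over to the knob.

Request:
servo_tool(plan=[[0.008, 0.025, -0.003, 0, 0, 0, 70], [0.011, 0.034, -0.003, 0, 0, 0, 70], [0.011, 0.034, -0.003, 0, 0, 0, 70], [0.011, 0.034, -0.002, 0, 0, 0, 70], [0.011, 0.034, -0.002, 0, 0, 0, 70], [0.011, 0.034, -0.002, 0, 0, 0, 70], [0.008, 0.025, 0, 0, 0, 0, 70], [0, 0, 0, 0, 0, 0, 70]])

```text
t: 24.65
eef_pos: [497.4, 391.7, 167.4]
tcp_rot: [-3.129, -0.009, 2.982]
ft_force: [-0.1, -0.1, 0.4]
opening: 0.697
```

Run:
```python
from h import *
d=cam('wrist','w17')
plan([497,408,190],[np.pi,0,-1.57],70)
print('knob px',proj(d,[497,408,114]),proj(d,[497,408,70]))
im=d['img'][0:262,100:460]; cv2.imwrite('pics/c17.png',cv2.resize(im,None,fx=2.2,fy=2.2,interpolation=3))
```

```text
t24.70 at [497.5 389.9 167. ] [-3.128 -0.009  2.982] F [-0.9 -0.8 -1.2] op 0.695 d [-0.5 18.1 23. ] n 15
[0.0002, 0.0012, -0.0015, -0.01, -0.07, -6.61, 70]
[0.0001, 0.0012, -0.0015, -0.01, -0.07, -6.61, 70]
[-0.0, 0.0012, -0.0015, -0.01, -0.07, -6.61, 70]
[-0.0002, 0.0012, -0.0015, -0.01, -0.07, -6.61, 70]
[-0.0003, 0.0011, -0.0015, -0.01, -0.07, -6.61, 70]
[-0.0004, 0.0011, -0.0015, -0.01, -0.07, -6.61, 70]
[-0.0006, 0.001, -0.0015, -0.01, -0.07, -6.61, 70]
[-0.0007, 0.001, -0.0015, -0.01, -0.07, -6.61, 70]
[-0.0008, 0.0009, -0.0015, -0.01, -0.07, -6.61, 70]
[-0.0009, 0.0008, -0.0015, -0.01, -0.07, -6.61, 70]
[-0.001, 0.0007, -0.0015, -0.01, -0.07, -6.61, 70]
[-0.0011, 0.0006, -0.0015, -0.01, -0.07, -6.61, 70]
[-0.0011, 0.0004, -0.0015, -0.01, -0.07, -6.61, 70]
[-0.0012, 0.0003, -0.0015, -0.01, -0.07, -6.61, 70]
[-0.0012, 0.0002, -0.0015, -0.01, -0.07, -6.61, 70]
knob px [307.2061219  227.37807824] [304.13439518 210.04788463]
```

View pics/c17.png

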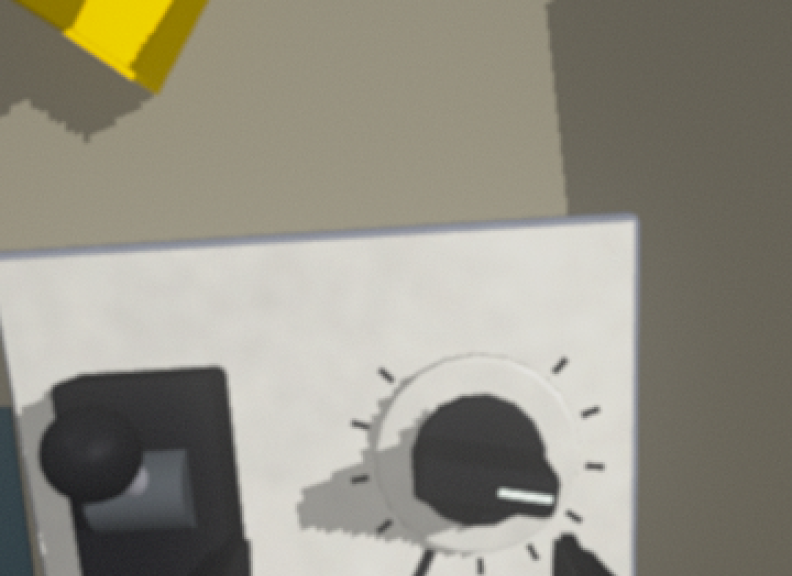

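The view shows the dial's 11 ticks, and counted clockwise the long one at (425,562) is the seventh. The pointer, at (525,496), lies between ticks 3 and 4. The output ball is at (92,455), leaning off.

Run:
```python
from h import *
from scipy.optimize import least_squares
d=cam('wrist')
P=lambda c,z:ray(d,100+(c[0]+.5)/2.2-.5,(c[1]+.5)/2.2-.5,z)
tk=[(560,365),(591,411),(595,466),(573,517),(532,552),(480,566),(425,562),(385,527),(360,479),(360,424),(386,375)]
Q=np.array([P(c,70)[:2] for c in tk])
f=least_squares(lambda p:np.hypot(*(Q-p[:2]).T)-p[2],[497,408,43]).x; print('axis,r',f.round(1))
a=np.arctan2(*(Q-f[:2]).T[::-1]); print('tick angs deg',np.degrees(a).round(1), 'fit tick0',np.degrees(np.mean(np.unwrap(a)+.471*np.arange(11))).round(1))
for z in(112,114):
    p=[P(c,z)[:2] for c in((498,493),(553,500))]; print(z,[q.round(1) for q in p],'dir',np.degrees(np.arctan2(*(p[1]-p[0])[::-1])).round(1),'from axis',np.degrees(np.arctan2(*(p[1]-f[:2])[::-1])).round(1), np.hypot(*(p[1]-f[:2])))
print('ball',[P((92,455),z).round(0) for z in(115,125,135)])
plan([f[0],f[1],180],[np.pi,0,-1.57],70)
```

```text
axis,r [495.6 415.2  40.4]
tick angs deg [ 129.4  102.6   75.6   48.    21.1   -5.8  -32.8  -59.3  -86.9 -114.4
 -141.1] fit tick0 129.1
112 [array([497. , 418.3]), array([501.6, 433.6])] dir 73.5 from axis 72.0 19.368155090871443
114 [array([496.4, 418.2]), array([500.9, 433.3])] dir 73.5 from axis 73.7 18.931166029797737
ball [array([467., 307., 115.]), array([465., 311., 125.]), array([464., 315., 135.])]
t24.75 at [498.  388.3 167.4] [-3.127 -0.009  2.981] F [ 0.4 -1.3  0.7] op 0.697 d [-2.4 26.8 12.6] n 15
[0.0005, 0.0017, -0.0009, -0.01, -0.07, -6.62, 70]
[0.0002, 0.0018, -0.0009, -0.01, -0.07, -6.62, 70]
[0.0, 0.0018, -0.0009, -0.01, -0.07, -6.62, 70]
[-0.0002, 0.0018, -0.0009, -0.01, -0.07, -6.62, 70]
[-0.0004, 0.0017, -0.0009, -0.01, -0.07, -6.62, 70]
[-0.0006, 0.0017, -0.0009, -0.01, -0.07, -6.62, 70]
[-0.0008, 0.0016, -0.0009, -0.01, -0.07, -6.62, 70]
[-0.0009, 0.0015, -0.0009, -0.01, -0.07, -6.62, 70]
[-0.0011, 0.0014, -0.0009, -0.01, -0.07, -6.62, 70]
[-0.0013, 0.0013, -0.0009, -0.01, -0.07, -6.62, 70]
[-0.0014, 0.0011, -0.0009, -0.01, -0.07, -6.62, 70]
[-0.0015, 0.0009, -0.0008, -0.01, -0.07, -6.62, 70]
[-0.0016, 0.0008, -0.0008, -0.01, -0.07, -6.62, 70]
[-0.0017, 0.0006, -0.0008, -0.01, -0.07, -6.62, 70]
[-0.0018, 0.0004, -0.0008, -0.01, -0.07, -6.62, 70]
```

Request:
servo_tool(plan=[[0, 0.002, -0.001, 0, 0, -6.9, 70], [0, 0.002, -0.001, 0, 0, -6.9, 70], [0, 0.002, -0.001, 0, 0, -6.9, 70], [0, 0.002, -0.001, 0, 0, -6.9, 70], [0, 0.002, -0.001, 0, 0, -6.9, 70], [-0.001, 0.002, -0.001, 0, 0, -6.9, 70], [-0.001, 0.002, -0.001, 0, 0, -6.9, 70], [-0.001, 0.002, -0.001, 0, 0, -6.9, 70]])

```text
t: 25.42
eef_pos: [497.8, 392.6, 167.2]
tcp_rot: [3.139, -0.032, -2.309]
ft_force: [-1.1, -0.9, -0.1]
opening: 0.7
```

Request:
servo_tool(plan=[[-0.001, 0.001, 0, 0, 0, -6.9, 70], [-0.001, 0.001, 0, 0, 0, -6.9, 70], [-0.001, 0.001, 0, 0, 0, -6.9, 60], [0, 0, 0, 0, 0, -3, 60], [0, 0, 0, 0, 0, 0, 60], [0, 0, 0, 0, 0, 0, 60]])

```text
t: 25.92
eef_pos: [499.0, 387.0, 162.4]
tcp_rot: [3.121, -0.035, -1.877]
ft_force: [-0.1, -0.7, -0.5]
opening: 0.601
```

Run:
```python
from h import *
plan([495.6,415.2,130],[np.pi,0,-1.857],60,n=3)
```

```text
t25.92 at [499.  387.  162.4] [ 3.121 -0.035 -1.877] F [-0.1 -0.7 -0.5] op 0.601 d [ -3.4  28.2 -32.4] n 3
[-0.009, 0.0037, 0.0106, 0.4, -0.67, -0.39, 60]
[-0.0089, 0.0037, 0.0106, 0.4, -0.67, -0.39, 60]
[-0.0088, 0.0037, 0.0107, 0.4, -0.67, -0.39, 60]
```

Request:
servo_tool(plan=[[-0.012, 0.004, 0, 0.4, -0.7, -0.4, 60], [-0.009, 0.004, 0.003, 0.4, -0.7, -0.3, 60], [-0.005, 0.002, 0.005, 0.4, -0.7, -0.2, 60], [0, 0, 0.005, 0, 0, 0, 60], [0, 0, 0, 0, 0, 0, 60], [0, 0, 0, 0, 0, 0, 60]])

```text
t: 26.42
eef_pos: [497.1, 416.5, 146.5]
tcp_rot: [-3.141, 0.004, -1.87]
ft_force: [0.2, 0.2, 0.6]
opening: 0.599
```

Run:
```python
from h import *
plan([495.6,415.2,90],[np.pi,0,-1.857],60,n=4)
d=cam('wrist','w18'); print('knob px',proj(d,[495.6,415.2,114]),proj(d,[501,433,114]))
```

```text
t26.42 at [497.1 416.5 146.5] [-3.141  0.004 -1.87 ] F [0.2 0.2 0.6] op 0.599 d [ -1.5  -1.3 -56.5] n 4
[0.0005, 0.0003, 0.0141, -0.02, 0.06, -0.18, 60]
[0.0005, 0.0003, 0.0141, -0.02, 0.06, -0.18, 60]
[0.0005, 0.0003, 0.0141, -0.02, 0.06, -0.18, 60]
[0.0004, 0.0003, 0.0141, -0.02, 0.06, -0.18, 60]
knob px [283.04955092 236.79921111] [283.22032282 266.74741211]
```

Request:
servo_tool(plan=[[0.001, 0.001, 0.012, 0, 0, -0.2, 60], [0, 0, 0.014, 0, 0, -0.2, 60], [0, 0, 0.012, 0, 0, -0.1, 60], [0, 0, 0.006, 0, 0, 0, 60], [0, 0, 0.002, 0, 0, 0, 60], [0, 0, 0, 0, 0, 0, 60]])

```text
t: 26.97
eef_pos: [496.8, 416.2, 99.6]
tcp_rot: [-3.139, 0.006, -1.862]
ft_force: [0.1, -0.0, 0.4]
opening: 0.599
```

Run:
```python
from h import *
plan([495.6,415.2,90],[np.pi,0,-1.857],60)
```

```text
t26.97 at [496.8 416.2  99.6] [-3.139  0.006 -1.862] F [ 0.1 -0.   0.4] op 0.599 d [-1.2 -1.  -9.6] n 1
[0.0013, 0.0009, 0.0096, -0.14, 0.32, -0.31, 60]
```

Request:
servo_tool(plan=[[0.001, 0.001, 0.004, -0.1, 0.2, -0.2, 60], [0, 0, 0.002, 0, 0, 0, 50], [0, 0, 0.001, 0, 0, 0, 40], [0, 0, 0, 0, 0, 0, 30], [0, 0, 0, 0, 0, 0, 25]])

```text
t: 27.38
eef_pos: [496.2, 415.8, 93.5]
tcp_rot: [-3.14, 0.003, -1.859]
ft_force: [-0.0, -0.1, -0.4]
opening: 0.372
```

Run:
```python
from h import *
plan([495.6,415.2,90],[np.pi,0,-1.857],60)
```

```text
t27.38 at [496.2 415.8  93.5] [-3.140e+00  3.000e-03 -1.859e+00] F [-0.  -0.1 -0.4] op 0.372 d [-0.6 -0.6 -3.5] n 1
[0.0008, 0.0004, 0.0035, -0.1, 0.19, -0.1, 60]
```

Request:
servo_tool(plan=[[0, 0, 0.002, 0, 0, 0, 20], [0, 0, 0.0005, 0, 0, 0, 0], [0, 0, 0, 0, 0, 0, 0], [0, 0, 0, 0, 0, 0, 0], [0, 0, 0, 0, 0, 0, 0], [0, 0, 0, 0, 0, 0, 0]])

```text
t: 27.88
eef_pos: [495.5, 416.2, 91.4]
tcp_rot: [-3.141, 0.004, -1.859]
ft_force: [-0.3, -0.7, -0.2]
opening: 0.145
```

Run:
```python
from h import *
s=env.state(); y=s['tcp_rot'][2]
print(s['eef_pos'],s['tcp_rot'],s['opening'],s['ft_force'],s['moment'],'turn to -32.9+180 =147.1deg: from',np.degrees(y)%360)
```

```text
[495.4595428  416.15191324  91.38287241] [-3.1405799  0.0035785 -1.8588897] 0.14460972408840111 [-0.31980633 -0.68486544 -0.18772429] [ 0.02756147  0.13046923 -0.01487436] turn to -32.9+180 =147.1deg: from 253.49346571706792
```

Request:
servo_tool(plan=[[0, 0, 0, 0, 0, 4, 0], [0, 0, 0, 0, 0, 4, 0], [0, 0, 0, 0, 0, 4, 0], [0, 0, 0, 0, 0, 4, 0], [0, 0, 0, 0, 0, 4, 0]])

```text
t: 28.3
eef_pos: [495.5, 416.1, 91.4]
tcp_rot: [3.142, 0.004, -2.22]
ft_force: [-0.6, 0.3, 0.4]
opening: 0.144
```

Run:
```python
from h import *
plan([495.5,416,91],[np.pi,0,np.radians(147.1)],0,n=20)
```

```text
t28.30 at [495.5 416.1  91.4] [ 3.142  0.004 -2.22 ] F [-0.6  0.3  0.4] op 0.144 d [-0.  -0.1 -0.4] n 20
[0.0, -0.0, 0.0, 0.01, 0.01, 4.29, 0]
[0.0, -0.0, 0.0, 0.01, 0.01, 4.29, 0]
[0.0, -0.0, 0.0, 0.01, 0.01, 4.29, 0]
[0.0, -0.0, 0.0, 0.01, 0.01, 4.29, 0]
[0.0, -0.0, 0.0, 0.01, 0.01, 4.29, 0]
[0.0, -0.0, 0.0, 0.01, 0.01, 4.29, 0]
[0.0, -0.0, 0.0, 0.01, 0.01, 4.29, 0]
[0.0, -0.0, 0.0, 0.01, 0.01, 4.29, 0]
[0.0, -0.0, 0.0, 0.01, 0.01, 4.29, 0]
[0.0, -0.0, 0.0, 0.01, 0.01, 4.29, 0]
[0.0, -0.0, 0.0, 0.01, 0.01, 4.29, 0]
[0.0, -0.0, 0.0, 0.01, 0.01, 4.29, 0]
[0.0, -0.0, 0.0, 0.01, 0.01, 4.29, 0]
[0.0, -0.0, 0.0, 0.01, 0.01, 4.29, 0]
[0.0, -0.0, 0.0, 0.01, 0.01, 4.29, 0]
[0.0, -0.0, 0.0, 0.01, 0.01, 4.29, 0]
[-0.0, -0.0, 0.0, 0.01, 0.01, 4.29, 0]
[-0.0, -0.0, 0.0, 0.01, 0.01, 4.29, 0]
[-0.0, -0.0, 0.0, 0.01, 0.01, 4.29, 0]
[-0.0, -0.0, 0.0, 0.01, 0.01, 4.29, 0]
```

Request:
servo_tool(plan=[[0, 0, 0, 0, 0, 5, 0], [0, 0, 0, 0, 0, 5, 0], [0, 0, 0, 0, 0, 5, 0], [0, 0, 0, 0, 0, 5, 0], [0, 0, 0, 0, 0, 5, 0], [0, 0, 0, 0, 0, 5, 0], [0, 0, 0, 0, 0, 5, 0], [0, 0, 0, 0, 0, 5, 0]])

```text
t: 28.97
eef_pos: [495.6, 416.0, 91.4]
tcp_rot: [3.14, 0.003, -2.952]
ft_force: [-0.7, -0.3, -0.1]
opening: 0.147
```

Request:
servo_tool(plan=[[0, 0, 0, 0, 0, 5, 0], [0, 0, 0, 0, 0, 5, 0], [0, 0, 0, 0, 0, 5, 0], [0, 0, 0, 0, 0, 5, 0], [0, 0, 0, 0, 0, 5, 0], [0, 0, 0, 0, 0, 3, 0], [0, 0, 0, 0, 0, 0, 0], [0, 0, 0, 0, 0, 0, 0]])

```text
t: 29.63
eef_pos: [495.6, 415.9, 91.4]
tcp_rot: [3.139, 0.002, 2.815]
ft_force: [-1.4, 1.7, -0.3]
opening: 0.148
```

Run:
```python
from h import *
plan([495.5,416,91],[np.pi,0,np.radians(147.1)],0,n=1)
```

```text
t29.63 at [495.6 415.9  91.4] [3.139e+00 2.000e-03 2.815e+00] F [-1.4  1.7 -0.3] op 0.148 d [-0.1  0.1 -0.4] n 1
[0.0001, 0.0001, 0.0004, 0.14, 0.08, 14.17, 0]
```

Request:
servo_tool(plan=[[0, 0, 0, 0, 0, 4.5, 0], [0, 0, 0, 0, 0, 4.5, 0], [0, 0, 0, 0, 0, 3, 0], [0, 0, 0, 0, 0, 1, 0], [0, 0, 0, 0, 0, 0, 0], [0, 0, 0, 0, 0, 0, 0]])

```text
t: 30.13
eef_pos: [495.6, 415.9, 91.4]
tcp_rot: [3.139, 0.001, 2.591]
ft_force: [-0.2, 1.4, 0.6]
opening: 0.145
```

Run:
```python
from h import *
plan([495.5,416,91],[np.pi,0,np.radians(147.1)],0,n=1)
```

```text
t30.13 at [495.6 415.9  91.4] [3.139e+00 1.000e-03 2.591e+00] F [-0.2  1.4  0.6] op 0.145 d [-0.1  0.1 -0.4] n 1
[0.0001, 0.0001, 0.0004, 0.13, 0.06, 1.37, 0]
```

Request:
servo_tool(plan=[[0, 0, 0, 0, 0, 1.2, 0], [0, 0, 0, 0, 0, 0.3, 0], [0, 0, 0, 0, 0, 0, 0], [0, 0, 0, 0, 0, 0, 0], [0, 0, 0, 0, 0, 0, 0]])

```text
t: 30.55
eef_pos: [495.5, 415.9, 91.4]
tcp_rot: [3.139, 0.001, 2.568]
ft_force: [-1.2, 0.6, 0.2]
opening: 0.141
```

Request:
servo_tool(plan=[[0, 0, 0, 0, 0, 0, 45], [0, 0, 0, 0, 0, 0, 45], [0, 0, 0, 0, 0, 0, 45], [0, 0, 0, 0, 0, 0, 45], [0, 0, -0.01, 0, 0, 0, 45], [0, 0, -0.025, 0, 0, 0, 45], [0, 0, -0.03, 0, 0, 0, 45], [0, 0, -0.02, 0, 0, 0, 45]])

```text
t: 31.22
eef_pos: [494.5, 414.4, 176.3]
tcp_rot: [-3.137, -0.002, 2.568]
ft_force: [-0.3, 0.6, 1.2]
opening: 0.448
```

Request:
servo_tool(plan=[[0.02, -0.02, -0.01, 0, 0, 0, 0], [0.02, -0.03, 0, 0, 0, 0, 0], [0, -0.03, 0, 0, 0, 0, 0], [0, 0, 0, 0, 0, 0, 0], [0, 0, 0, 0, 0, 0, 0]])

```text
t: 31.63
eef_pos: [416.5, 368.6, 196.2]
tcp_rot: [3.134, 0.003, 2.568]
ft_force: [0.7, 0.9, 0.1]
opening: 0.158
```

Run:
```python
from h import *
plan([420,310,180],[np.pi,0,3.04],0)
d=cam('wrist','w19');t=cam('top','t19');s=cam('scene','s19')
# white pointer pixels near knob, at z 114
f=np.array([495.6,415.2])
for n,D in(('wrist',d),('top',t),('scene',s)):
    im=cv2.cvtColor(D['img'],6); pts=[]
    for a in range(0,360,3):
        q=[proj(D,[f[0]+r*np.cos(np.radians(a)),f[1]+r*np.sin(np.radians(a)),114.]) for r in(9,13,17)]
        pts.append([int(im[int(round(v)),int(round(u))]) if 0<=u<559.4 and 0<=v<419.4 else -1 for u,v in q])
    m=np.array(pts).mean(1); k=np.argsort(-m)[:6]; print(n,'bright angs',(k*3),m[k].round())
```

```text
t31.63 at [416.5 368.6 196.2] [3.134e+00 3.000e-03 2.568e+00] F [0.7 0.9 0.1] op 0.158 d [  3.5 -58.6 -16.2] n 4
[-0.0087, -0.0119, 0.004, 0.09, 0.07, -6.76, 0]
[-0.0072, -0.0128, 0.004, 0.09, 0.07, -6.76, 0]
[-0.0057, -0.0135, 0.004, 0.09, 0.07, -6.76, 0]
[-0.004, -0.0141, 0.004, 0.09, 0.07, -6.76, 0]
wrist bright angs [81 78 87 69 84 66] [156. 156. 156. 155. 155. 155.]
top bright angs [57 60 69 72 75 63] [159. 158. 155. 155. 154. 152.]
scene bright angs [ 39  42 255  45  48 249] [199. 199. 199. 199. 197. 196.]
```

Run:
```python
from h import *
d=cam('wrist','w19'); t=cv2.imread('pics/t19.png'); s=cv2.imread('pics/s19.png')
print(proj(d,[495.6,415.2,114]),proj(d,[495.6+40,415.2-26,70]))
a=cv2.resize(d['img'],(440,330)); b=cv2.resize(s[160:240,380:480],(350,280),interpolation=3); c=cv2.resize(t[195:285,95:245],(350,210),interpolation=3)
e=cv2.resize(s[180:250,320:400],(240,210),interpolation=3)
o=np.zeros((560,800,3),'uint8'); o[:330,:440]=a;o[:280,440:790]=b;o[335:545,440:790]=c;o[335:545,0:240]=e
cv2.imwrite('pics/c19.png',o)
```

```text
[391.24814978 271.95636199] [372.62536754 300.96329666]
```

View pics/c19.png

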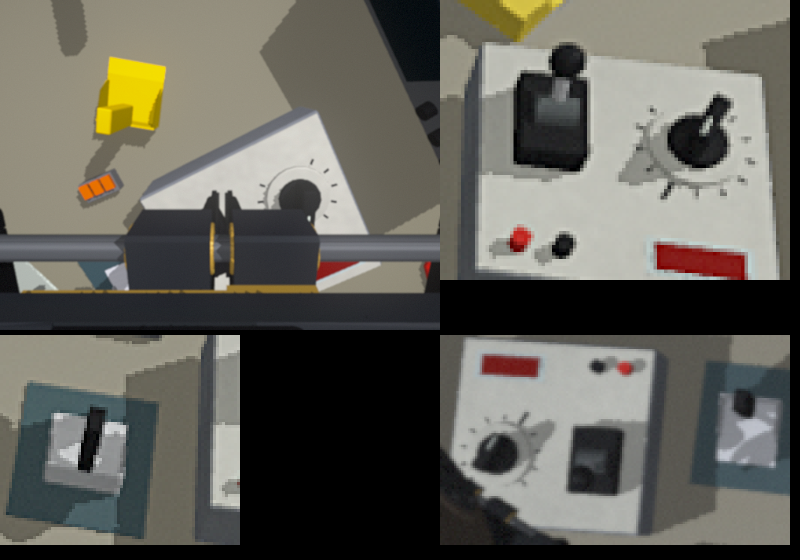

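The scoop lies upright on its mat (lower left panel), and the bar is in line with the long mark. It isn't clear which end the white streak is on, so I'll check by projecting points.

Run:
```python
from h import *
d=cam('scene','s20'); g=cv2.cvtColor(d['img'],6)
f=np.array([495.6,415.2])
for a in(-32.9,147.1):
    u=np.array([np.cos(np.radians(a)),np.sin(np.radians(a))])
    print(a,[(r,proj(d,[*(f+r*u),114]).round(1).tolist()) for r in(0,10,21)])
print('axis z70/84',proj(d,[*f,70]).round(1),proj(d,[*f,84]).round(1),'long mark seen px',380+(668-440)/3.5,160+190/3.5)
print(g[184:208,446:468])
```

```text
-32.9 [(0, [457.8, 192.3]), (10, [456.0, 195.1]), (21, [454.1, 198.2])]
147.1 [(0, [457.8, 192.3]), (10, [459.5, 189.6]), (21, [461.3, 186.6])]
axis z70/84 [451.8 201.9] [453.7 198.9] long mark seen px 445.1428571428571 214.28571428571428
[[187 186 188 188 187 187 187 187 189 190 189 190 191 192 193 192 190 190
  191 191 193 191]
 [186 187 186 187 188 187 189 191 191 192 192 192 194 197 198 194 192 190
  190 192 191 190]
 [188 187 187 187 188 188 189 189 190 190 193 198 190 156 189 203 196 193
  190 191 191 190]
 [188 188 187 186 187 187 189 189 189 190 197 190 111  67 108 152 188 198
  192 190 192 192]
 [188 188 188 188 189 189 188 189 188 192 194 161  18  16  26  60 115 168
  194 190 190 190]
 [189 189 189 190 189 189 188 189 190 198 190  74  21  31  33  22  41 140
  198 192 191 193]
 [187 188 189 188 190 190 191 193 199 195 133   7  27  37  35  27  58 151
  200 195 193 193]
 [188 188 191 194 197 199 201 202 199 161  46  25  32  37  35  37 128 197
  197 194 194 194]
 [191 195 201 195 153 150 131 143 150  91   8  23  35  35  27  89 174 204
  196 193 192 193]
 [197 194 147 111  63  6
[... 671 characters left out ...]
3  36  40  38  34  22 131 207
  195 193 181 151]
 [ 12  26  25  26  19  13  15  14  22  17  26  41  38  39  35  20 106 184
  196 195 195 189]
 [  3  15  24  20  17  20  12  22  12  22  38  38  39  40  34  46 137 197
  195 195 195 194]
 [ 59  14  16  21  18  17  21  14  20  38  40  37  40  37  29  41 142 203
  195 192 193 193]
 [122  20  15  17  16  15  20  15  31  35  39  37  42  32  21  86 171 198
  191 191 196 196]
 [144 118  21   5  14  10  17  28  42  39  37  37  34  26  85 166 195 193
  189 194 193 153]
 [144 144 124  57   0   4  15  21  28  30  22  24   4  79 167 195 194 191
  188 192 198 174]
 [143 141 141 134 126  89  24   1   0   0  26  75 139 192 194 194 189 187
  191 196 194 194]]
```

The streak runs from (457,193) to (454.5,198) in the scene image. That matches a pointer at -32.9°, on the long mark. Now the lever: ball near (465,312), about 128 high.

Request:
servo_tool(plan=[[-0.008, -0.012, 0.003, 0, 0, -6.5, 0], [-0.007, -0.013, 0.003, 0, 0, -6.5, 0], [-0.006, -0.013, 0.003, 0, 0, -6.5, 0], [-0.004, -0.013, 0.003, 0, 0, -6.5, 0], [0, 0, 0, 0, 0, 0, 0], [0, 0, 0, 0, 0, 0, 0]])

```text
t: 32.38
eef_pos: [423.1, 312.4, 179.6]
tcp_rot: [3.139, 0.003, 3.04]
ft_force: [-0.5, -0.8, 0.4]
opening: 0.006
```

Run:
```python
from h import *
plan([424,316,121],[np.pi,0,3.04],0,n=4)
```

```text
t32.38 at [423.1 312.4 179.6] [3.139e+00 3.000e-03 3.040e+00] F [-0.5 -0.8  0.4] op 0.006 d [  0.9   3.6 -58.6] n 4
[-0.0001, 0.0009, 0.0147, 0.04, 0.04, -0.01, 0]
[-0.0001, 0.0009, 0.0147, 0.04, 0.04, -0.01, 0]
[-0.0001, 0.0009, 0.0147, 0.04, 0.04, -0.01, 0]
[-0.0001, 0.0009, 0.0147, 0.04, 0.04, -0.01, 0]
```

Request:
servo_tool(plan=[[0, 0.001, 0.012, 0, 0, 0, 0], [0, 0.001, 0.016, 0, 0, 0, 0], [0, 0.001, 0.015, 0, 0, 0, 0], [0, 0, 0.008, 0, 0, 0, 0], [0, 0, 0.002, 0, 0, 0, 0], [0, 0, 0, 0, 0, 0, 0]])

```text
t: 32.88
eef_pos: [426.1, 320.1, 125.0]
tcp_rot: [3.137, 0.005, 3.02]
ft_force: [0.6, 0.1, 0.0]
opening: 0.004
```

Request:
servo_tool(plan=[[-0.006, 0, 0, 0, 0, 0, 0], [-0.008, 0, 0, 0, 0, 0, 0], [-0.008, 0, 0, 0, 0, 0, 0], [-0.008, 0, 0, 0, 0, 0, 0], [-0.006, 0, 0, 0, 0, 0, 0], [-0.005, 0, 0, 0, 0, 0, 0]])

```text
t: 33.38
eef_pos: [470.2, 315.7, 128.4]
tcp_rot: [3.135, 0.005, 3.018]
ft_force: [-1.7, -0.3, 1.3]
opening: 0.006
```

Request:
servo_tool(plan=[[-0.005, -0.002, 0.002, 0, 0, 0, 0], [-0.005, -0.001, 0.002, 0, 0, 0, 0], [-0.004, 0, 0.001, 0, 0, 0, 0]])

```text
t: 33.63
eef_pos: [482.1, 310.9, 123.9]
tcp_rot: [3.136, -0.002, 3.016]
ft_force: [-43.0, 10.9, 33.4]
opening: 0.002
```

Request:
servo_tool(plan=[[-0.004, 0, 0.001, 0, 0, 0, 0], [-0.003, 0, 0, 0, 0, 0, 0], [-0.003, 0, 0, 0, 0, 0, 0]])

```text
t: 33.88
eef_pos: [481.1, 310.4, 122.9]
tcp_rot: [3.14, -0.026, 3.015]
ft_force: [-17.9, 7.2, 11.8]
opening: 0.005
```

The lever reached its stop at x≈482, as predicted. Backing off and clearing the view.

Request:
servo_tool(plan=[[0.006, 0, 0, 0, 0, 0, 0], [0.015, 0, -0.002, 0, 0, 0, 0], [0.025, 0, -0.015, 0, 0, 0, 0], [0.02, 0, -0.03, 0, 0, 0, 0], [0, 0, -0.03, 0, 0, 0, 0], [0, 0, -0.03, 0, 0, 0, 0], [0, 0, -0.02, 0, 0, 0, 0], [0, 0, 0, 0, 0, 0, 0]])

```text
t: 34.55
eef_pos: [417.5, 316.9, 253.9]
tcp_rot: [-3.14, -0.028, 3.014]
ft_force: [0.1, -0.5, -0.1]
opening: 0.004
```

Run:
```python
from h import *
print({k:np.round(v,1) for k,v in env.state().items() if k in('eef_pos','ft_force')})
t=cam('top','t21');s=cam('scene','s21');d=cam('wrist','w21')
def blob(D,n,c,thr=60,w=22):
    g=cv2.cvtColor(D['img'],6); u,v=c.astype(int); 
    print(n,'pred px',c.round(1)); 
for nm,X in(('on',[505,309,129]),('off',[465,312,129])):
    for n,D in(('top',t),('scene',s),('wrist',d)):
        p=proj(D,X); g=cv2.cvtColor(D['img'],6); u,v=np.round(p).astype(int)
        if 5<u<550 and 5<v<410: print(nm,n,p.round(0),'mean 5x5',g[v-2:v+3,u-2:u+3].mean().round(),'surround',[int(g[v+dy,u+dx]) for dx,dy in((8,0),(-8,0),(0,8),(0,-8))])
# before/after diffs: lever + other things
a=cv2.imread('pics/s19.png').astype(int); df=np.abs(s['img'].astype(int)-a).max(2)>60
n,l,st,ce=cv2.connectedComponentsWithStats(df.astype('uint8')); print('scene diffs since knob',[(ce[i].round().tolist(),int(st[i,4])) for i in range(1,n) if st[i,4]>12])
a=cv2.imread('pics/scene0.png').astype(int); df=np.abs(s['img'].astype(int)-a).max(2)>60
n,l,st,ce=cv2.connectedComponentsWithStats(df.astype('uint8')); print('scene diffs since start',[(ce[i].round().tolist(),int(st[i,4])) for i in range(1,n) if st[i,4]>12])
# streak
g=cv2.cvtColor(s['img'],6)[192:200,452:460]; print(g)
```

```text
{'eef_pos': array([417.5, 316.9, 253.9]), 'ft_force': array([ 0.1, -0.5, -0.1])}
on top [157. 238.] mean 5x5 32.0 surround [37, 183, 109, 184]
on scene [416. 190.] mean 5x5 29.0 surround [191, 88, 35, 41]
on wrist [286. 309.] mean 5x5 94.0 surround [48, 95, 95, 88]
off top [156. 255.] mean 5x5 43.0 surround [34, 174, 36, 76]
off scene [416. 177.] mean 5x5 187.0 surround [192, 187, 31, 149]
off wrist [284. 266.] mean 5x5 53.0 surround [47, 41, 48, 48]
scene diffs since knob [([363.0, 29.0], 292), ([460.0, 61.0], 3459), ([462.0, 11.0], 196), ([523.0, 6.0], 14), ([493.0, 11.0], 204), ([260.0, 16.0], 28), ([503.0, 40.0], 184), ([466.0, 89.0], 88), ([466.0, 98.0], 70), ([466.0, 122.0], 1862), ([422.0, 103.0], 51), ([438.0, 102.0], 14), ([47.0, 159.0], 138), ([415.0, 180.0], 128)]
scene diffs since start [([357.0, 21.0], 1798), ([472.0, 52.0], 10068), ([261.0, 25.0], 335), ([284.0, 66.0], 53), ([550.0, 78.0], 161), ([47.0, 159.0], 132), ([415.0, 180.0], 130), ([102.0, 188.0], 16), ([258.0, 185.0], 73), ([286.0, 185.0], 73), ([299.0, 185.0], 51), ([271.0, 185.0], 49), ([134.0, 198.0], 24), ([461.0, 193.0], 60), ([451.0, 191.0], 26), ([257.0, 198.0], 72), ([270.0, 195.0], 54), ([301.0, 196.0], 52), ([343.0, 205.0], 33), ([358.0, 207.0], 24), ([344.0, 222.0], 40), ([345.0, 229.0], 38)]
[[134 144 150  92   7  23  31  35]
 [ 35  44  58  22  80 126  30  33]
 [ 19  13  15  41 136 185  27  29]
 [ 21  21  13 117 182 125  32  66]
 [ 22  24  46 146 191  48  34  39]
 [ 19  23 105 167 130  33  30  26]
 [ 16  14  64 101  54  35  30  36]
 [ 19  16  10  15  26  33  36  35]]
```

```bash
python3 -c "
from h import *
print(env.job_done())"
```

```text
the job is handed in; nothing more can be done
None
```

I carried out every step of the task and handed the job in at about 35 s of the 192 s allowed; no verdict came back.

**What I did:** I moved all seven cores into the pot in two scoops, three and then four. Then I laid the scoop back on its mat, turned the voltage knob about 106° clockwise to the long mark, and only after that pushed the output lever to its stop.

**Last checks:**
- **Cores:** the tray is empty, and the camera comparison with the start shows none on the table. The first three were seen in the pot. After the second pour the scoop was empty and the cores lay in a pile that I could not count one by one.
- **Scoop:** it lies upright on the mat and had not moved since I released it.
- **Knob:** the bar is at -33°, against the long mark's measured -32.9°. The white streak in the scene image is on that side.
- **Lever:** it is in the on position in the scene image.
- **Hand-in:** the robot was clear of everything and read no contact force.

**What went less well:**
- **First pour:** the cores slid off at about 28° of tilt, earlier than I expected and while the wrist was near a joint limit. All three landed in the pot.
- **Contacts:** the scoop brushed the tray wall at about 14 N. At the lever's stop, one wrist-force reading came to about 55 N in total. That came through the fingertips, and the wrist limit is 120 N.
- **Unexplained image differences:** three small ones remain, at (47,159), (102,188) and (134,198) in the scene image, the last two near the logger. I took them for arm shadow because the arm never went there.

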